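# Shuttle a pile of jaw blanks through the height gate

### The job

First clear the worn brown jaw off the gauge bench's shuttle into the red scrap bin, then, with the shuttle still in its loading bay, stack all the aluminium jaw blanks on the table into one square pile inside the yellow outline on the shuttle, long sides along it. Slide the loaded shuttle by its blue handle, without lifting it off the bench, sideways into the gate lane and through under the yellow gate until it is fully home against the black end stop, then swing the red keeper fully shut behind the handle. The pile must still be square inside the outline at the end; leave the other things on the table where they are.

Things in the scene. Friction and masses are not known exactly. Their poses are not given: they have to be found in the camera images.
- bench: gauge bench, a fixed grey plate 360 (x) x 276 (y) x 20 mm (y from -126 to 150 mm) with an L-shaped guide 10 mm deep milled into it for the shuttle. Origin at table level; x is the way through the gate, y to its left, z up. The shuttle slides easily on the guide's floor (z = 10 mm) with 5 mm of play each side; the plate around it is at z = 20 mm
- bay (a point): where the shuttle's origin is in the loading bay, at (-74, 45, 10) mm in the bench frame. The guide's wall closes the bay's front, so the shuttle can leave it only sideways, 90 mm towards bench -y, into the gate lane (centre line y = -45 mm), and only from there go +x through the gate. The wall's corner at the turn is bevelled 12 mm
- gate (a point): centre of the yellow gate's opening at the guide's floor, (46, -45, 10) mm in the bench frame. Two posts and a bar, x = 36 to 56 mm; clear opening 92 mm wide (y = -91 to 1 mm), underside of the bar at z = 89 mm, top at 107 mm above the table
- home (a point): where the shuttle's origin is when it is home, its front against the black end stop (face at x = 165 mm, top level with the deck, an apron 55 mm long beyond the plate behind it): (75, -45, 10) mm in the bench frame
- shuttle: loose dark steel sled, 180 (x) x 68 (y) x 12 mm, about 0.6 kg, origin at the centre of its underside, x forward. On its deck (12 mm above the origin) a yellow painted outline for the pile, and an upright blue handle at its rear
- shuttle_handle (a point): grip point of the blue handle, an upright bar 24 (shuttle x) x 16 (shuttle y) mm, from the deck to 89 mm above the shuttle's underside; this point is on its axis, 70 mm above the underside and 74 mm behind the shuttle's origin
- outline (a point): centre of the yellow outline on the shuttle's deck, at deck level, axes as the shuttle's: 40 mm ahead of the shuttle's origin. The outline is 94 (x) x 64 (y) mm
- worn_jaw: worn brown stepped jaw, 80 (x) x 40 (y) mm, 18 mm high, 36 mm high over the 45 mm at its -x end, 0.4 kg, origin at the centre of its underside; lies on the shuttle's outline at the start
- scrap_bin: open red scrap bin, fixed, 150 (x) x 120 (y) x 55 mm outside, walls and floor 5 mm, origin at the centre of its underside
- keeper (a joint): red swing keeper, a flat bell crank (z = 24 to 36 mm) on an upright pivot at (-30, -110) mm in the bench frame. At 0 (open) its 82 mm arm points along bench -x, beside the lane; at 1.57 rad (shut) along bench +y, across the lane just behind the handle of a shuttle that is home. Grows clockwise seen from above, stays where left, stops at 0 and 1.62
- keeper_knob (a point): middle of the keeper's upright red knob, 16 mm diameter, from 32 to 82 mm above the table (this point 69 mm), 60 mm from the pivot on the crank's other arm: seen from the pivot it stands 70 degrees clockwise from bench +x when open (bench direction (0.34, -0.94)) and moves clockwise with the joint to 160 degrees when shut (direction (-0.94, -0.34))
- blank1: jaw blank, aluminium plate 90 (x) x 60 (y) x 14 mm with two dark bolt-hole spots, 0.2 kg, origin at the centre of its underside; lies on the table at the start; None if absent
- blank2: jaw blank, aluminium plate 90 (x) x 60 (y) x 14 mm with two dark bolt-hole spots, 0.2 kg, origin at the centre of its underside; lies on the table at the start; None if absent
- blank3: jaw blank, aluminium plate 90 (x) x 60 (y) x 14 mm with two dark bolt-hole spots, 0.2 kg, origin at the centre of its underside; lies on the table at the start; None if absent
- blank4: jaw blank, aluminium plate 90 (x) x 60 (y) x 14 mm with two dark bolt-hole spots, 0.2 kg, origin at the centre of its underside; lies on the table at the start; None if absent
- collet1: taped steel collet, 60 mm diameter, 50 mm high; a bystander, origin at the centre of its underside
- collet2: taped steel collet, 60 mm diameter, 50 mm high; a bystander, origin at the centre of its underside
- collet3: taped steel collet, 60 mm diameter, 50 mm high; a bystander, origin at the centre of its underside
- carton1: cardboard carton 100 x 80 x 50 mm; a bystander, origin at the centre of its underside
- carton2: cardboard carton 80 x 100 x 60 mm; a bystander, origin at the centre of its underside
- round_stock: upright steel bar end, 70 mm diameter, 90 mm high; a bystander, origin at the centre of its underside

How it is judged (in metres and radians):
On the way, in this order (a step that is already met when the one before it is completed fails the run):
1. the worn jaw lies in the scrap bin (x of worn_jaw in the frame of scrap_bin between -0.07 and 0.07 m and y of worn_jaw in the frame of scrap_bin between -0.055 and 0.055 m and z of worn_jaw in the frame of scrap_bin below 0.055 m and linear speed of worn_jaw below 0.03 m/s), for 0.2 s.
2. all blanks present lie in one square pile in the outline, the shuttle still in the loading bay (x of blank1 in the frame of outline between -0.01 and 0.01 m and y of blank1 in the frame of outline between -0.008 and 0.008 m and z of blank1 in the frame of outline between -0.004 and 0.062 m and angle between the x axis of each of blank1, blank2, blank3, blank4 and the x axis of shuttle, either way round below 0.12 rad and angle between the z axis of each of blank1, blank2, blank3, blank4 and the z axis of shuttle, either way round below 0.06 rad and linear speed of each of blank1, blank2, blank3, blank4 below 0.03 m/s and x of blank2 in the frame of outline between -0.01 and 0.01 m and y of blank2 in the frame of outline between -0.008 and 0.008 m and z of blank2 in the frame of outline between -0.004 and 0.062 m and x of blank3 in the frame of outline between -0.01 and 0.01 m and y of blank3 in the frame of outline between -0.008 and 0.008 m and z of blank3 in the frame of outline between -0.004 and 0.062 m and x of blank4 in the frame of outline between -0.01 and 0.01 m and y of blank4 in the frame of outline between -0.008 and 0.008 m and z of blank4 in the frame of outline between -0.004 and 0.062 m and x of shuttle in the frame of bench below -0.06 m and y of shuttle in the frame of bench above 0.035 m), for 0.2 s.
3. the shuttle is home against the end stop (x of shuttle in the frame of bench above 0.069 m and y of shuttle in the frame of bench below -0.035 m and linear speed of shuttle below 0.02 m/s), for 0.2 s.
4. the keeper is shut (value of joint keeper above 1.4 rad), for 0.2 s.
At the end, for the whole second after the job is handed in: worn jaw in the scrap bin; every blank present at rest in one pile in the outline: centre within 10 mm along and 8 mm across the outline's centre, long side within 0.12 rad of the shuttle's, lying flat; shuttle within 6 mm of the end stop; keeper beyond 1.40 rad (all of step 1 and all of step 3 and x of blank1 in the frame of outline between -0.01 and 0.01 m and y of blank1 in the frame of outline between -0.008 and 0.008 m and z of blank1 in the frame of outline between -0.004 and 0.062 m and angle between the x axis of each of blank1, blank2, blank3, blank4 and the x axis of shuttle, either way round below 0.12 rad and angle between the z axis of each of blank1, blank2, blank3, blank4 and the z axis of shuttle, either way round below 0.06 rad and linear speed of each of blank1, blank2, blank3, blank4 below 0.03 m/s and x of blank2 in the frame of outline between -0.01 and 0.01 m and y of blank2 in the frame of outline between -0.008 and 0.008 m and z of blank2 in the frame of outline between -0.004 and 0.062 m and x of blank3 in the frame of outline between -0.01 and 0.01 m and y of blank3 in the frame of outline between -0.008 and 0.008 m and z of blank3 in the frame of outline between -0.004 and 0.062 m and x of blank4 in the frame of outline between -0.01 and 0.01 m and y of blank4 in the frame of outline between -0.008 and 0.008 m and z of blank4 in the frame of outline between -0.004 and 0.062 m and value of joint keeper above 1.4 rad); the robot touches nothing.
It fails at once if the shuttle is lifted out of its guides (more than 8 mm off the bench) (z of shuttle in the frame of bench above 0.018 m).
It fails at once if one of the other things (collets, cartons, round stock) is pushed more than 40 mm away (distance of any of collet1, collet2, collet3, carton1, carton2, round_stock from where it was at the start of the episode above 0.04 m).
Of blank1, blank2, blank3, blank4 only 3 to 4 are there at a start; the rules pass over those that are not, and their reading is None.
At some moment in a run one of blank1, blank2, blank3, blank4 may be knocked a few centimetres aside while the robot is not near it.
Once in a run the grip may slacken for a moment while it holds something.
It also fails if it takes over 210 s, if anything falls off the work surface, if the arm or the gripper's body presses on something with over 40 N, if the wrist force passes 120 N, or if a joint passes its speed limit or range.

### The arm

A 6-joint arm with a two-finger parallel gripper is mounted at the origin on the work surface. World frame = base frame: x ahead of the robot, y to its left, z up, the work surface at z = 0. Lengths are in mm, angles in rad, forces in N, time in s.
With the tool pointing down it reaches from about 350 to 975 mm from the base axis. Payload 7.1 kg.
Tool frame: the origin (TCP) lies midway between the tips of the shut fingers; the grasp point (between the pads) lies 19 mm behind it; z points along the fingers, y is the line along which they close (so a half turn about z gives the same grasp; the last joint's range is limited). The gripper opens to 88 mm and grips with 3 to 60 N. Pads are 20 mm wide; open, the fingers measure 115 mm over their backs; the gripper's body (75 mm by 178 mm) begins 61 mm behind the grasp point.
Start: joints at [-1.296, 0.423, 1.63, -0, 1.089, -0.019], TCP at [181.013, -598.197, 222.675] pointing down, gripper open.
Joint ranges: [-3, 3], [-0.9, 2.11], [0.09, 2.58], [-1.31, 4.45], [0.11, 2.69], [-2.54, 2.54]. Speed limits (rad/s): [2.39, 2.39, 3.01, 3.14, 3.14, 3.14].

### API

Orientations are given as a rotation vector (axis times angle).
In Python, from workcell import get_obs, get_image, camera_params, close_job gives the robot as it stands.
- The arm moves only by the shell command python3 -m creep 'ROWS' [OPENING]. ROWS is a JSON object of lists of equal length, an entry for each row: "delta_pos": the shift along the tool's x, y, z in m, a list of three; "twist": the turn, a rotation vector about the tool's x, y, z in degrees, a list of three. A call has 1 to 20 rows; each row shifts and turns the commanded pose from where the row before left it, along the tool's axes as they then stand; what a row does not reach is not made up. A row lasts 1/12 s, in which the tool goes at most 41.7 mm and 7.16 degrees, less where a joint would pass 70% of its speed; a pose out of reach is approached as far as the arm can. A call with a gripper value outside its range is refused whole. OPENING is the opening, from 0 (shut) to 1 (fully open), set as the call begins (- or left out, the last holds). The fingers move at their own pace and stop on an object; the grip force is fixed at half the most. Time passes only in rows, so rows that do not move let the fingers close. It gives the time, the measured TCP pose, the force, the opening and the grip force at its end, in the units of the state.
- get_obs(): the state, without advancing time (a new reading comes with each control period).
- get_image(name): name is "scene" or "top" or "wrist"; returns (picture, depth): 400x640x3 uint8, red, green, blue; 400x640 float32, mm along the optical axis (not along the pixel's ray), 0 where there is no reading.
- camera_params(name): a dict with "camera_matrix" (3x3 intrinsics, pixels), "extrinsics" (4x4, takes a point from camera to world coordinates). Camera axes: x right, y down, z forward; pixel columns grow to the right and rows downward; lengths in mm; the calibration is good to about 2 mm. A picture is of the moment at which its call begins: read the wrist's pose just before it. camera_params takes no time and is no camera call; for the wrist camera it gives the pose at the moment of the call.
- close_job(): hands the job in; it is judged then, once.
The state is a dict: "t": time; "qpos": joint angles; "qvel": joint speeds; "joint_torque": joint torques, N m; "ee_pos": TCP position; "orientation": TCP orientation; "ft_force": force on the tool from outside, world axes, zero at the start; "moment": the same for the moment, N m; "width": finger opening in mm; "grasp_force": force on a finger pad.
Only numpy, scipy, OpenCV 4.12 (cv2) and the standard library are available. Lean on these libraries where they do the work, as an engineer would, in place of code of your own. Each camera call takes 0.05 s, during which the arm holds its last target. There are 200 camera calls.

## Working session

There is one attempt and no reset: what is moved stays moved. The work goes in short steps, Python scripts to look and compute and a shell command to move; the robot and the scene stay as the last step left them, time stands still between calls to the robot, and variables do not carry over. Pictures are saved under pics/ and viewed, at most 18 in all, crops included, and the job is handed in when it is done.

```bash
ls; mkdir -p pics
python3 - <<'E'
from workcell import *
import cv2,numpy as np
print(get_obs())
for n in ("top","scene"):
    im,d=get_image(n); cv2.imwrite(f"pics/{n}0.png",im[:,:,::-1]); np.savez(f"{n}0.npz",im=im,d=d,**camera_params(n)); print(camera_params(n))
E
```

```text
pics
{'t': 0.0, 'qpos': array([-1.29600760e+00,  4.23821726e-01,  1.63065080e+00,  2.17677516e-05,
        1.08861609e+00, -1.90351810e-02]), 'qvel': array([ 0.0014004 , -0.00051708,  0.00087192,  0.00036336,  0.00037914,
        0.00154889]), 'joint_torque': array([ 7.89838959e-04, -5.44616318e+01, -2.73659581e+01,  6.43986580e-02,
        2.27819884e-02, -1.35040632e-04]), 'ee_pos': array([ 180.87196473, -597.69287776,  221.92903747]), 'orientation': array([-3.10628301e+00, -4.59645818e-01,  2.69510002e-04]), 'ft_force': array([-0.43569567,  0.66543999,  0.84859781]), 'moment': array([ 0.05179271, -0.0173831 ,  0.0163187 ]), 'grasp_force': 0.0, 'width': 87.8271268107389}
{'camera_matrix': array([[487.74144325,   0.        , 322.16911725],
       [  0.        , 487.74144325, 196.97085348],
       [  0.        ,   0.        ,   1.        ]]), 'extrinsics': array([[-9.26878024e-03, -9.92628149e-01,  1.20844725e-01,
         3.72673909e+02],
       [-9.99913990e-01,  1.03218800e-02,  8.09142131e-03,
         2.19596146e+00],
       [-9.27911730e-03, -1.20759334e-01, -9.92638444e-01,
         1.56622386e+03],
       [ 0.00000000e+00,  0.00000000e+00,  0.00000000e+00,
         1.00000000e+00]])}
{'camera_matrix': array([[386.87407844,   0.        , 315.55772824],
       [  0.        , 386.87407844, 201.05799308],
       [  0.        ,   0.        ,   1.        ]]), 'extrinsics': array([[ 1.28066060e-01,  7.99755697e-01, -5.86506530e-01,
         1.25910678e+03],
       [ 9.91705055e-01, -9.67290702e-02,  8.46437879e-02,
        -1.09254216e+02],
       [ 1.09621203e-02, -5.92481487e-01, -8.05509478e-01,
         9.89164555e+02],
       [ 0.00000000e+00,  0.00000000e+00,  0.00000000e+00,
         1.00000000e+00]])}
```

View pics/top0.png

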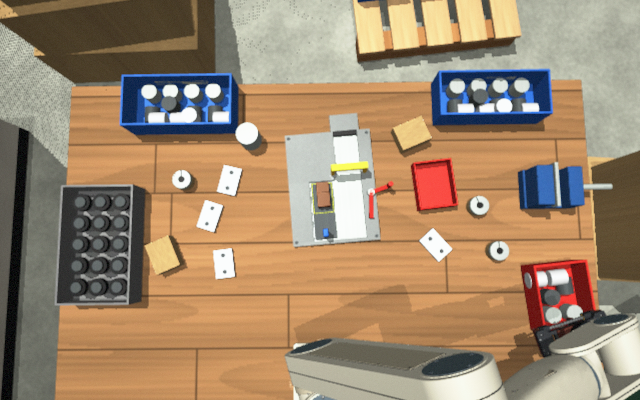

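View pics/scene0.png

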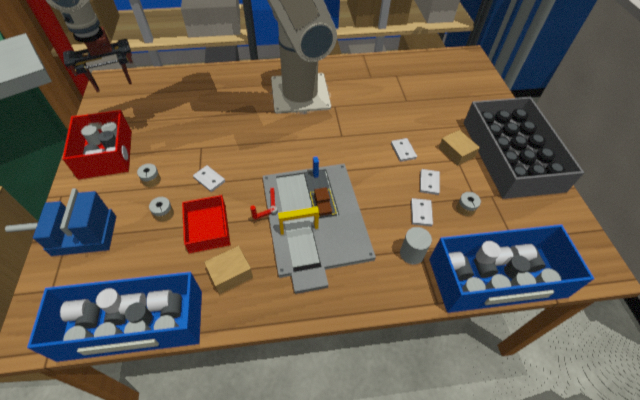

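Both views show four blanks, at top-view pixels (229,180), (210,216), (224,264) and (435,244). The bench is around (335,187), the jaw at (322,195), the handle tip at (326,233), the bin at (435,185) and the keeper at (372,200).

```bash
cat > h.py <<'E'
from workcell import *
import cv2,numpy as np
from scipy.spatial.transform import Rotation as R
def snap(n,tag):
    P=camera_params(n); im,d=get_image(n); cv2.imwrite(f"pics/{tag}.png",im[:,:,::-1])
    return im,d,P
def onplane(uv,z,P):
    uv=np.atleast_2d(np.asarray(uv,float)); E=P["extrinsics"]
    r=(np.c_[uv,np.ones(len(uv))]@np.linalg.inv(P["camera_matrix"]).T)@E[:3,:3].T
    return E[:3,3]+r*((z-E[2,3])/r[:,2])[:,None]
def proj(p,P):
    p=np.atleast_2d(p); E=np.linalg.inv(P["extrinsics"]); c=(p@E[:3,:3].T+E[:3,3])@P["camera_matrix"].T
    return c[:,:2]/c[:,2:]
def rects(mask,z,P,amin,amax):
    "minAreaRects of the mask's blobs projected to height z: centre, long, short, yaw deg of long side"
    out=[]
    for c in cv2.findContours(mask.astype(np.uint8),cv2.RETR_EXTERNAL,cv2.CHAIN_APPROX_NONE)[0]:
        w=onplane(c[:,0],z,P)[:,:2].astype(np.float32); a=cv2.contourArea(w)
        if amin<a<amax:
            (x,y),(l,s),an=cv2.minAreaRect(w)
            if l<s:l,s,an=s,l,an+90
            out.append((round(x,1),round(y,1),round(l,1),round(s,1),round((an+90)%180-90,2),[int(v) for v in c[:,0].mean(0)]))
    return out
def rel(x,y,z,yaw=None):
    "rows to go from here to TCP x,y,z (mm): first twist about tool z (tool y at yaw deg, mod 180), then tool shift"
    o=get_obs(); T=R.from_rotvec(o["orientation"]); M=T.as_matrix(); out=[]
    cur=np.degrees(np.arctan2(M[1,1],M[0,1])); tw=0
    if yaw is not None: tw=-((yaw-cur+90)%180-90)
    M=M@R.from_rotvec([0,0,tw],degrees=True).as_matrix()
    print("twist z %.1f"%tw,"shift mm",np.round(M.T@(np.array([x,y,z])-o["ee_pos"]),1),"tilt",np.round(M[2,:2],4),"q6",round(o["qpos"][5],2),"tcp",np.round(o["ee_pos"],1),"toolyaw %.1f"%cur,"w",round(o["width"],1),"t",round(o["t"],1))
E
python3 - <<'E'
from h import *
z=np.load("top0.npz"); im,d=z["im"],z["d"]; P={k:z[k] for k in("camera_matrix","extrinsics")}
hsv=cv2.cvtColor(im,cv2.COLOR_RGB2HSV); H,S,V=[hsv[...,i].astype(int) for i in range(3)]
print("white",*rects((S<40)&(V>200),14,P,2500,9000),sep="\n")
print("red",*rects(((H<6)|(H>174))&(S>150)&(V>90),30,P,300,40000),sep="\n")
print("yel",*rects((H>22)&(H<34)&(S>150),107,P,300,40000),sep="\n")
print("blue",*rects((H>100)&(H<125)&(S>120),99,P,50,2500),sep="\n")
g=(S<45)&(V>100)&(V<230); g[:,:280]=0; g[:,390:]=0
print("plate",*rects(g,20,P,20000,200000),sep="\n")
for c in im[100:110,340:345].reshape(-1,3)[:1]: print(c)
E
```

```text
white
(354.2, 329.1, 91.3, 61.1, 6.79, [223, 263])
(406.7, -342.1, 91.2, 60.4, 41.43, [435, 244])
(505.4, 377.0, 91.2, 59.4, -17.63, [209, 215])
(620.5, 315.3, 91.7, 60.6, -14.21, [228, 179])
(776.2, 259.8, 70.5, 68.7, 0.39, [246, 132])
(832.3, 470.0, 87.6, 49.5, -70.94, [182, 115])
(976.3, -245.7, 182.3, 56.9, -84.38, [401, 71])
red
(254.7, -711.6, 207.5, 192.4, -84.15, [553, 288])
(532.6, -138.0, 76.4, 9.5, -1.19, [370, 205])
(589.3, -180.6, 62.9, 15.0, -65.48, [383, 187])
(597.9, -340.8, 154.7, 131.3, 6.31, [434, 184])
yel
(642.7, -66.9, 108.2, 19.3, -85.19, [348, 166])
blue
(445.2, 5.1, 24.0, 15.0, -0.54, [325, 232])
plate
(32.1, -26.1, 320.0, 180.4, 89.62, [342, 365])
(621.3, -13.6, 415.9, 275.5, 4.42, [337, 185])
(1084.1, -29.4, 363.2, 285.9, 89.27, [328, 46])
[191 138  90]
```

Run:
```python
from h import *
rel(530,0,330,94.6)
E=camera_params("wrist")["extrinsics"];o=get_obs();M=R.from_rotvec(o["orientation"]).as_matrix()
print(M.round(3)); print(np.round(M.T@(E[:3,3]-o["ee_pos"]),1),np.round(M.T@E[:3,:3],2))
```

```text
twist z 12.2 shift mm [ 395.9 -567.9 -107.3] tilt [-0.0002 -0.0014] q6 -0.02 tcp [ 180.9 -597.7  222. ] toolyaw -73.2 w 87.8 t 0.1
[[ 0.957  0.29  -0.   ]
 [ 0.29  -0.957  0.001]
 [ 0.    -0.001 -1.   ]]
[  76.1   -1.4 -161.6] [[-0.   -0.96 -0.27]
 [ 1.   -0.   -0.  ]
 [ 0.   -0.27  0.96]]
```

```bash
python3 -m creep '{"delta_pos":[[0,0,-0.027],[0,0,-0.027],[0,0,-0.027],[0,0,-0.026]],"twist":[[0,0,6.1],[0,0,6.1],[0,0,0],[0,0,0]]}' 1
python3 -m creep '{"delta_pos":[[0.02,-0.028,0],[0.02,-0.028,0],[0.02,-0.028,0],[0.02,-0.028,0],[0.02,-0.028,0],[0.02,-0.028,0],[0.02,-0.028,0],[0.02,-0.028,0],[0.02,-0.028,0],[0.02,-0.028,0],[0.02,-0.028,0],[0.02,-0.028,0],[0.02,-0.028,0],[0.02,-0.028,0],[0.02,-0.028,0],[0.02,-0.028,0],[0.02,-0.029,0],[0.02,-0.029,0],[0.02,-0.029,0],[0.016,-0.029,0]],"twist":[[0,0,0],[0,0,0],[0,0,0],[0,0,0],[0,0,0],[0,0,0],[0,0,0],[0,0,0],[0,0,0],[0,0,0],[0,0,0],[0,0,0],[0,0,0],[0,0,0],[0,0,0],[0,0,0],[0,0,0],[0,0,0],[0,0,0],[0,0,0]]}'
python3 -m creep '{"delta_pos":[[0,0,0],[0,0,0],[0,0,0]],"twist":[[0,0,0],[0,0,0],[0,0,0]]}'
python3 - <<'E'
from h import *
rel(530,0,330,94.6)
im,d,P=snap("wrist","w1"); np.savez("w1.npz",im=im,d=d,**P)
E
```

```text
t: 0.43
ee_pos: [180.9, -597.9, 330.5]
orientation: [-3.138, -0.126, 0.0]
ft_force: [1.4, -0.4, 0.4]
width: 87.7
grasp_force: 0.0
t: 2.1
ee_pos: [530.9, -2.3, 329.4]
orientation: [-3.139, -0.127, 0.0]
ft_force: [0.6, -0.4, -0.1]
width: 88.0
grasp_force: 0.0
t: 2.35
ee_pos: [529.7, -4.1, 329.2]
orientation: [3.139, 0.128, -0.002]
ft_force: [0.3, -0.9, 0.4]
width: 88.3
grasp_force: 0.0
twist z 0.1 shift mm [ 0.7 -4.1 -0.8] tilt [-0.0012  0.0002] q6 1.46 tcp [529.7  -4.1 329.2] toolyaw -85.3 w 88.3 t 2.4
```

View pics/w1.png

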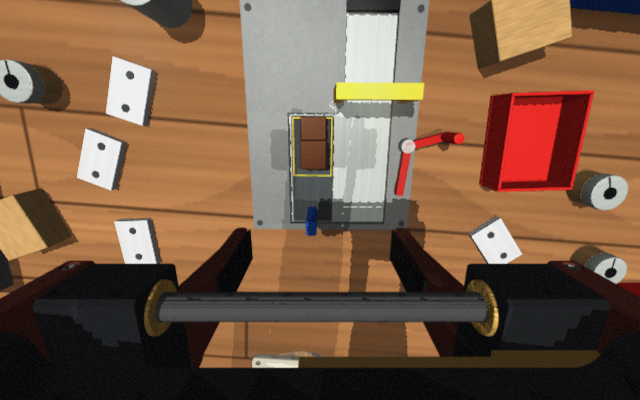

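The wrist view shows the jaw upright inside the yellow outline at about (313,142), with its tall end toward the handle (312,221). The bin is at (537,140) and three blanks are on the left.

Run:
```python
from h import *
z=np.load("w1.npz"); im,d=z["im"],z["d"]; P={k:z[k] for k in("camera_matrix","extrinsics")}
hsv=cv2.cvtColor(im,cv2.COLOR_RGB2HSV); H,S,V=[hsv[...,i].astype(int) for i in range(3)]
print(im[155,312],im[128,312],im[172,295])
print("white",*rects((S<40)&(V>170),14,P,2500,9000),sep="\n")
print("red",*rects(((H<4)|(H>174))&(S>190)&(V>90),55,P,300,40000),sep="\n")
y=(H>20)&(H<34)&(S>120)
print("yel",*rects(y,22,P,1500,40000),sep="\n")
print("bar",*rects(y,107,P,1000,40000),sep="\n")
print("blue",*rects((H>100)&(H<125)&(S>120),99,P,50,2500),sep="\n")
b=((H<15)&(S>100)&(V<140)); b[:,:292]=0;b[:,333:]=0;b[:110]=0;b[180:]=0
t=b.copy();t[:141]=0
ys,xs=np.nonzero(t);print("tall",*rects(t,58,P,300,9000)); b[140:]=0;print("low",*rects(b,40,P,300,9000))
g=np.median(d[150:165,305:320]); print(g, )
def pt(u,v):
    D=d[v,u];E=P["extrinsics"];return np.round(E[:3,:3]@(D*np.linalg.inv(P["camera_matrix"])@[u,v,1])+E[:3,3],1)
for uv in [(312,155),(313,128),(300,200),(270,60),(375,35),(130,90)]: print(uv,pt(*uv))
```

```text
[106  62  42] [116  73  50] [83 80 68]
white
(359.2, 329.1, 87.1, 59.2, 6.77, [135, 241])
(408.8, -340.2, 90.2, 59.5, 41.29, [496, 243])
(508.6, 376.5, 90.0, 59.4, -18.29, [98, 159])
(623.4, 314.7, 90.1, 59.4, -14.03, [127, 90])
red
(533.3, -131.7, 65.9, 10.9, -0.86, [402, 173])
(591.9, -178.5, 73.0, 18.6, -79.78, [439, 138])
(598.6, -337.8, 148.2, 121.5, 6.32, [543, 139])
yel
(655.2, -85.0, 137.2, 26.4, -84.7, [379, 91])
bar
(646.1, -69.0, 112.3, 21.6, -84.7, [379, 91])
blue
(460.0, 6.3, 42.9, 15.0, 3.84, [311, 220])
(765.3, -330.4, 86.6, 13.7, -85.33, [606, 5])
tall (551.9, 12.0, 42.9, 38.6, 4.67, [312, 154])
low (591.7, 14.8, 37.9, 33.3, -85.33, [313, 128])
431.47827
(312, 155) [552.1  12.8  57.4]
(313, 128) [591.8  14.7  38.8]
(300, 200) [467.7  28.9  20.6]
(270, 60) [686.5  88.2  20.4]
(375, 35) [736.4 -69.    9.3]
(130, 90) [625.9 310.3  14.1]
```

```bash
python3 -m creep '{"delta_pos":[[0.024,-0.015,0],[0,0,0.03],[0,0,0.03],[0,0,0.03],[0,0,0.03],[0,0,0.03],[0,0,0.03],[0,0,0.03],[0,0,0.025],[0,0,0.02],[0,0,0.02],[0,0,0.015],[0,0,0.01],[0,0,0],[0,0,0]],"twist":[[0,0,0.3],[0,0,0],[0,0,0],[0,0,0],[0,0,0],[0,0,0],[0,0,0],[0,0,0],[0,0,0],[0,0,0],[0,0,0],[0,0,0],[0,0,0],[0,0,0],[0,0,0]]}' 1
python3 -c "
from h import *
rel(552,12.5,29,94.8)"
```

```text
t: 3.65
ee_pos: [552.7, 12.1, 29.7]
orientation: [3.139, 0.117, -0.001]
ft_force: [-0.7, 0.4, 0.6]
width: 87.9
grasp_force: 0.0
twist z -0.5 shift mm [-0.7 -0.5  0.7] tilt [-0.0006 -0.    ] q6 1.5 tcp [552.7  12.1  29.7] toolyaw -85.7 w 87.9 t 3.6
```

```bash
python3 -m creep '{"delta_pos":[[0,0,0],[0,0,0],[0,0,0],[0,0,0],[0,0,0],[0,0,0],[0,0,0],[0,0,0],[0,0,0],[0,0,0]],"twist":[[0,0,-0.5],[0,0,0],[0,0,0],[0,0,0],[0,0,0],[0,0,0],[0,0,0],[0,0,0],[0,0,0],[0,0,0]]}' 0
python3 -m creep '{"delta_pos":[[0,0,-0.01],[0,0,-0.02],[0,0,-0.02],[0,0,-0.02],[0,0,-0.02],[0,0,-0.02],[0,0,-0.02],[0,0,-0.02],[0,0,0],[0,0,0]],"twist":[[0,0,0],[0,0,0],[0,0,0],[0,0,0],[0,0,0],[0,0,0],[0,0,0],[0,0,0],[0,0,0],[0,0,0]]}'
python3 -c "
from h import *
rel(583,-339,180,96.3); print(get_obs()['grasp_force'])"
```

```text
t: 4.48
ee_pos: [553.0, 12.8, 29.8]
orientation: [3.139, 0.133, 0.0]
ft_force: [-0.7, -0.8, 2.3]
width: 39.8
grasp_force: 29.9
t: 5.32
ee_pos: [553.0, 12.9, 180.3]
orientation: [-3.139, -0.132, -0.003]
ft_force: [-0.6, -0.6, -4.7]
width: 39.9
grasp_force: 29.9
twist z -1.5 shift mm [-8.800e+00  3.531e+02  3.000e-01] tilt [0.0016 0.0001] q6 1.49 tcp [553.   12.9 180.3] toolyaw -85.2 w 39.9 t 5.3
29.8855984210968
```

```bash
python3 -m creep '{"delta_pos":[[-0.009,0.02,0],[0,0.02,0],[0,0.02,0],[0,0.024,0],[0,0.024,0],[0,0.024,0],[0,0.024,0],[0,0.024,0],[0,0.024,0],[0,0.024,0],[0,0.025,0],[0,0.025,0],[0,0.025,0],[0,0.025,0],[0,0.025,0],[0,0,0],[0,0,0]],"twist":[[0,0,-1.5],[0,0,0],[0,0,0],[0,0,0],[0,0,0],[0,0,0],[0,0,0],[0,0,0],[0,0,0],[0,0,0],[0,0,0],[0,0,0],[0,0,0],[0,0,0],[0,0,0],[0,0,0],[0,0,0]]}'
python3 -c "
from h import *
rel(582,-339,16,96.3); print(get_obs()['grasp_force'])"
```

```text
t: 6.73
ee_pos: [581.0, -339.3, 177.1]
orientation: [-3.135, -0.17, 0.005]
ft_force: [-0.8, 0.9, -4.5]
width: 40.1
grasp_force: 29.9
twist z -0.1 shift mm [  1.5   0.2 161.1] tilt [-0.0028 -0.0024] q6 0.92 tcp [ 581.  -339.3  177.1] toolyaw -83.8 w 40.1 t 6.7
29.88544598221779
```

```bash
python3 -m creep '{"delta_pos":[[0.001,0,0.02],[0,0,0.025],[0,0,0.025],[0,0,0.025],[0,0,0.025],[0,0,0.02],[0,0,0.015],[0,0,0.005],[0,0,0],[0,0,0]],"twist":[[0,0,0],[0,0,0],[0,0,0],[0,0,0],[0,0,0],[0,0,0],[0,0,0],[0,0,0],[0,0,0],[0,0,0]]}'
python3 -m creep '{"delta_pos":[[0,0,0],[0,0,0],[0,0,0],[0,0,0],[0,0,0],[0,0,0],[0,0,0]],"twist":[[0,0,0],[0,0,0],[0,0,0],[0,0,0],[0,0,0],[0,0,0],[0,0,0]]}' 0.65
python3 -m creep '{"delta_pos":[[0,0,-0.02],[0,0,-0.025],[0,0,-0.025],[0,0,-0.025],[0,0,-0.025],[0,0,-0.025],[0,0,-0.025],[0,0,-0.025],[0,0,-0.025],[0,0,0],[0,0,0]],"twist":[[0,0,0],[0,0,0],[0,0,0],[0,0,0],[0,0,0],[0,0,0],[0,0,0],[0,0,0],[0,0,0],[0,0,0],[0,0,0]]}'
python3 - <<'E'
from h import *
im,d,P=snap("wrist","w2"); np.savez("w2.npz",im=im,d=d,**P)
im,d,P=snap("top","t2")
hsv=cv2.cvtColor(im,cv2.COLOR_RGB2HSV); H,S,V=[hsv[...,i].astype(int) for i in range(3)]
print("white",*rects((S<40)&(V>200),14,P,4000,7000),sep="\n")
cv2.imwrite("pics/t2c.png",cv2.resize(im[120:300,160:520,::-1],None,fx=2,fy=2))
rel(407.5,-341,120,131.3)
E
```

```text
t: 7.57
ee_pos: [583.7, -338.5, 20.0]
orientation: [3.137, 0.174, 0.0]
ft_force: [0.1, -0.6, -3.0]
width: 40.0
grasp_force: 29.9
t: 8.15
ee_pos: [583.4, -338.8, 19.9]
orientation: [3.137, 0.174, 0.0]
ft_force: [-0.2, 0.1, 0.5]
width: 56.8
grasp_force: 0.0
t: 9.07
ee_pos: [584.0, -339.1, 241.4]
orientation: [3.135, 0.173, 0.004]
ft_force: [-0.3, -0.3, -0.8]
width: 57.0
grasp_force: 0.0
white
(354.4, 329.0, 90.8, 60.1, 6.79, [223, 263])
(505.4, 377.0, 91.2, 59.4, -17.63, [209, 215])
(620.6, 315.1, 90.5, 60.4, -13.96, [228, 179])
(581.8, -572.7, 276.5, 30.3, -26.24, [507, 184])
(717.6, -62.6, 88.0, 78.9, 4.65, [345, 149])
(1113.0, -70.4, 132.8, 73.2, -24.11, [343, 35])
twist z -35.0 shift mm [-133.3 -113.4  118.8] tilt [-0.0005 -0.0016] q6 0.92 tcp [ 582.7 -338.3  238.6] toolyaw -83.7 w 57.1 t 9.2
```

View pics/t2c.png

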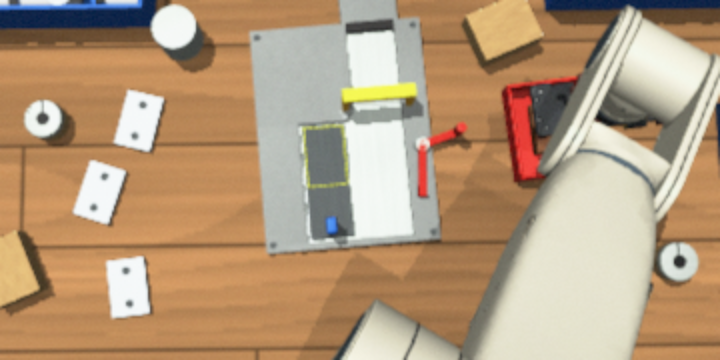

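The jaw is off the shuttle and the empty outline is visible at crop (302-348, 124-187). The arm hides the blank on the right.

```bash
python3 -m creep '{"delta_pos":[[0,0,0],[0,0,0],[0,0,0],[0,0,0],[0,0,0],[0,0,0],[0,0,0],[-0.02,-0.018,0.02],[-0.02,-0.018,0.02],[-0.02,-0.018,0.02],[-0.02,-0.018,0.02],[-0.02,-0.018,0.02],[-0.02,-0.018,0.02],[-0.013,-0.005,0],[0,0,0],[0,0,0]],"twist":[[0,0,-5],[0,0,-5],[0,0,-5],[0,0,-5],[0,0,-5],[0,0,-5],[0,0,-5],[0,0,0],[0,0,0],[0,0,0],[0,0,0],[0,0,0],[0,0,0],[0,0,0],[0,0,0],[0,0,0]]}' 1
python3 - <<'E'
from h import *
im,d,P=snap("top","t3"); np.savez("t3.npz",im=im,d=d,**P)
hsv=cv2.cvtColor(im,cv2.COLOR_RGB2HSV); H,S,V=[hsv[...,i].astype(int) for i in range(3)]
y=(H>20)&(H<36)&(S>90); y[:180]=0; y[215:]=0; y[:,:308]=0;y[:,340:]=0
print("outline",rects(y,22,P,500,9000))
z=np.load("w2.npz"); im=z["im"]; P={k:z[k] for k in("camera_matrix","extrinsics")}
hsv=cv2.cvtColor(im,cv2.COLOR_RGB2HSV); H,S,V=[hsv[...,i].astype(int) for i in range(3)]
print("blank w2",rects((S<40)&(V>170),14,P,4000,7000))
rel(407.5,-341,3,131.3)
E
```

```text
t: 10.5
ee_pos: [409.1, -342.5, 119.9]
orientation: [2.94, 1.107, 0.0]
ft_force: [-0.4, 0.2, -0.7]
width: 88.1
grasp_force: 0.0
outline []
blank w2 []
twist z -0.0 shift mm [ -0.9  -3.3 117.4] tilt [0.0005 0.0019] q6 0.13 tcp [ 410.1 -342.7  120.4] toolyaw -48.7 w 87.8 t 10.6
```

```bash
python3 -m creep '{"delta_pos":[[-0.001,-0.002,0.02],[0,0,0.025],[0,0,0.025],[0,0,0.02],[0,0,0.015],[0,0,0.008],[0,0,0.003],[0,0,0],[0,0,0]],"twist":[[0,0,0],[0,0,0],[0,0,0],[0,0,0],[0,0,0],[0,0,0],[0,0,0],[0,0,0],[0,0,0]]}'
python3 -m creep '{"delta_pos":[[0,0,0],[0,0,0],[0,0,0],[0,0,0],[0,0,0],[0,0,0],[0,0,0],[0,0,0]],"twist":[[0,0,0],[0,0,0],[0,0,0],[0,0,0],[0,0,0],[0,0,0],[0,0,0],[0,0,0]]}' 0
python3 -m creep '{"delta_pos":[[0,0,-0.01],[0,0,-0.02],[0,0,-0.03],[0,0,-0.03],[0,0,-0.03],[0,0,-0.03],[0,0,-0.03],[0,0,0],[0,0,0],[0,0,0],[0,0,0],[0,0,0],[0,0,0],[0,0,0],[0,0,0],[0,0,0],[0,0,0]],"twist":[[0,0,0],[0,0,0],[0,0,0],[0,0,0],[0,0,0],[0,0,0],[0,0,0],[0,0,0],[0,0,6],[0,0,6],[0,0,6],[0,0,6],[0,0,6],[0,0,6],[0,0,0.5],[0,0,0],[0,0,0]]}'
python3 - <<'E'
from h import *
im,d,P=snap("wrist","w4"); np.savez("w4.npz",im=im,d=d,**P)
im,d,P=snap("top","t4"); np.savez("t4.npz",im=im,d=d,**P)
cv2.imwrite("pics/t4c.png",cv2.resize(im[120:260,270:400,::-1],None,fx=4,fy=4,interpolation=cv2.INTER_CUBIC))
rel(558.5,14.6,185,94.8)
E
```

```text
t: 11.3
ee_pos: [407.8, -341.4, 4.5]
orientation: [2.938, 1.109, 0.001]
ft_force: [-0.2, 0.0, 0.1]
width: 88.1
grasp_force: 0.0
t: 11.97
ee_pos: [407.2, -341.3, 4.2]
orientation: [2.938, 1.108, 0.001]
ft_force: [-1.1, -0.6, 4.8]
width: 59.9
grasp_force: 30.0
t: 13.38
ee_pos: [406.3, -340.5, 183.1]
orientation: [-3.138, -0.137, 0.001]
ft_force: [0.1, 0.1, -3.2]
width: 59.5
grasp_force: 30.0
twist z 0.1 shift mm [ 181.2 -341.3   -1.5] tilt [-0.0005 -0.0005] q6 0.76 tcp [ 406.5 -340.7  183.4] toolyaw -85.1 w 59.5 t 13.5
```

View pics/t4c.png

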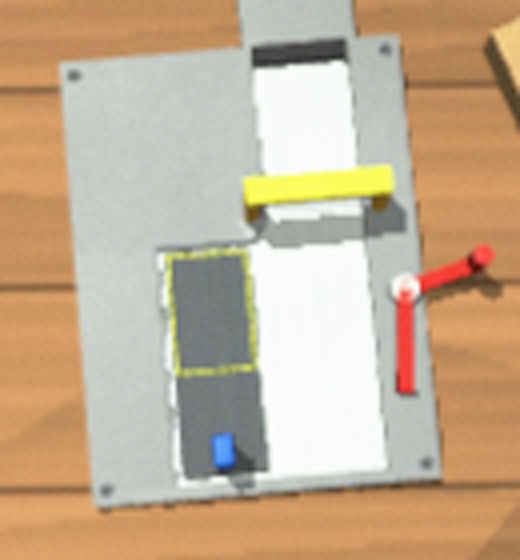

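View pics/w4.png

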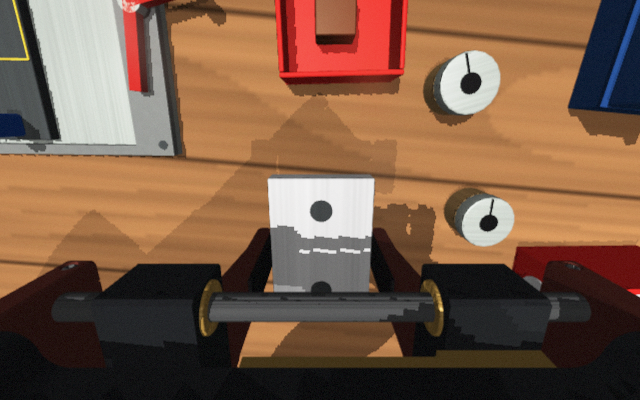

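The jaw lies in the bin at about (335,20). The gripped blank is level with its front edge at row 177, columns 269-375. The outline corners in the top crop are near (167,253), (248,251), (257,371) and (176,375).

Run:
```python
from h import *
P=camera_params("top")
c=np.array([(167,253),(248,251),(257,371),(176,375)])/4+[270,120]
w=onplane(c,22,P)[:,:2]; print(w.round(1),w.mean(0).round(1)); f=(w[0]+w[1]-w[2]-w[3])/2; print(np.hypot(*f),np.degrees(np.arctan2(f[1],f[0])))
z=np.load("w4.npz"); P={k:z[k] for k in("camera_matrix","extrinsics")}
e=onplane([(269,177),(375,177)],193,P); print(e.round(1)); o=get_obs(); M=R.from_rotvec(o["orientation"]).as_matrix()
print("front edge in tool",((e-o["ee_pos"])@M).round(1))
```

```text
[[605.3  47.7]
 [606.2 -17.1]
 [509.8 -23.1]
 [507.2  41.2]] [557.1  12.2]
97.41035755337538 3.682192778255224
[[ 449.2 -306.5  193. ]
 [ 454.3 -364.7  193. ]]
front edge in tool [[ 45.4 -30.4  -9.6]
 [ 45.5  28.1  -9.7]]
```

```bash
python3 -m creep '{"delta_pos":[[0.004,-0.015,0],[0.004,-0.02,0],[0.004,-0.024,0],[0.004,-0.024,0],[0.004,-0.024,0],[0.004,-0.024,0],[0.004,-0.024,0],[0.004,-0.024,0],[0.004,-0.024,0],[0.004,-0.024,0],[0.004,-0.024,0],[0.004,-0.024,0],[0.004,-0.024,0],[0.004,-0.024,0],[0.004,-0.02,0],[0.004,-0.005,0],[0,0,0],[0,0,0]],"twist":[[0,0,0],[0,0,0],[0,0,0],[0,0,0],[0,0,0],[0,0,0],[0,0,0],[0,0,0],[0,0,0],[0,0,0],[0,0,0],[0,0,0],[0,0,0],[0,0,0],[0,0,0],[0,0,0],[0,0,0],[0,0,0]]}'
python3 - <<'E'
from h import *
rel(557.5,13.5,100,94.6)
im,d,P=snap("wrist","w5"); np.savez("w5.npz",im=im,d=d,**P)
hsv=cv2.cvtColor(im,cv2.COLOR_RGB2HSV); H,S,V=[hsv[...,i].astype(int) for i in range(3)]
y=(H>20)&(H<36)&(S>90)
for c in rects(y,22,P,300,9000): print(c)
E
```

```text
t: 14.98
ee_pos: [441.4, 11.1, 183.7]
orientation: [3.138, 0.135, 0.0]
ft_force: [-0.3, -0.2, -0.9]
width: 59.8
grasp_force: 30.0
twist z 0.3 shift mm [115.9   6.9  83.7] tilt [0.0001 0.0003] q6 1.48 tcp [441.4  11.1 183.7] toolyaw -85.1 w 59.8 t 15.0
(560.8, 14.4, 97.3, 66.0, 4.36, [328, 74])
```

View pics/w5.png

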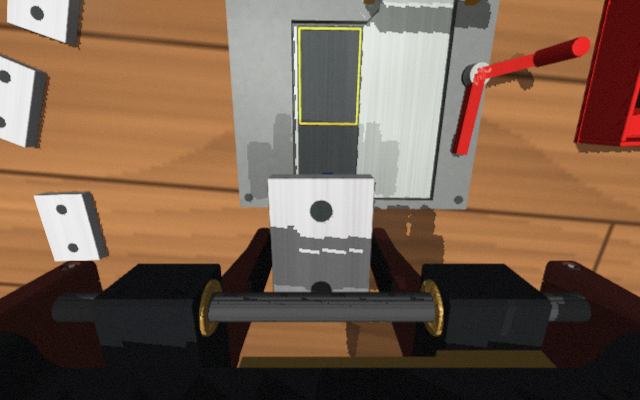

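The hover view shows the outline clean at (329,76) with the blank held straight below it. I'll place it now.

```bash
python3 -m creep '{"delta_pos":[[0,0,0],[0.02,0.001,0],[0.02,0.001,0],[0.02,0.001,0],[0.02,0.001,0],[0.02,0.001,0],[0.012,0.001,0],[0.005,0.001,0],[0,0,0],[0,0,0]],"twist":[[0,0,0.5],[0,0,0],[0,0,0],[0,0,0],[0,0,0],[0,0,0],[0,0,0],[0,0,0],[0,0,0],[0,0,0]]}'
python3 -c "
from h import *
rel(559.3,13.8,27,94.4)"
```

```text
t: 15.87
ee_pos: [557.5, 12.5, 183.3]
orientation: [-3.139, -0.117, 0.002]
ft_force: [-0.7, -0.4, -1.4]
width: 59.7
grasp_force: 30.0
twist z -0.1 shift mm [  2.2  -1.2 156.3] tilt [-0.0015 -0.0001] q6 1.5 tcp [557.5  12.5 183.3] toolyaw -85.7 w 59.7 t 15.9
```

```bash
python3 -m creep '{"delta_pos":[[0.002,-0.001,0.02],[0,0,0.025],[0,0,0.025],[0,0,0.025],[0,0,0.02],[0,0,0.015],[0,0,0.01],[0,0,0.01],[0,0,0.005],[0,0,0],[0,0,0]],"twist":[[0,0,0],[0,0,0],[0,0,0],[0,0,0],[0,0,0],[0,0,0],[0,0,0],[0,0,0],[0,0,0],[0,0,0],[0,0,0]]}'
python3 -c "
from h import *
rel(559.3,13.8,27,94.4)"
```

```text
t: 16.78
ee_pos: [560.5, 14.3, 29.1]
orientation: [3.139, 0.119, 0.001]
ft_force: [0.3, 1.1, -1.3]
width: 60.0
grasp_force: 30.0
twist z -0.1 shift mm [-1.2  0.4  2.1] tilt [0.0004 0.    ] q6 1.5 tcp [560.5  14.3  29.1] toolyaw -85.7 w 60.0 t 16.8
```

```bash
python3 -m creep '{"delta_pos":[[-0.001,0,0.001],[0,0,0.001],[0,0,0],[0,0,0]],"twist":[[0,0,0],[0,0,0],[0,0,0],[0,0,0]]}'
python3 -m creep '{"delta_pos":[[0,0,0],[0,0,0],[0,0,0],[0,0,0],[0,0,0],[0,0,0],[0,0,0]],"twist":[[0,0,0],[0,0,0],[0,0,0],[0,0,0],[0,0,0],[0,0,0],[0,0,0]]}' 1
python3 -m creep '{"delta_pos":[[0,0,-0.01],[0,0,-0.03],[0,0,-0.03],[0,0,-0.03],[0,0,-0.03],[0,0,-0.03],[0,0,0],[0,0,0]],"twist":[[0,0,0],[0,0,0],[0,0,0],[0,0,0],[0,0,0],[0,0,0],[0,0,0],[0,0,0]]}'
python3 -c "
from h import *
rel(507,376.7,130,72.1)"
```

```text
t: 17.12
ee_pos: [559.5, 14.2, 27.1]
orientation: [3.139, 0.119, 0.001]
ft_force: [-0.2, 0.5, -1.8]
width: 59.6
grasp_force: 30.0
t: 17.7
ee_pos: [559.3, 14.2, 26.7]
orientation: [-3.139, -0.119, -0.0]
ft_force: [-0.4, -0.5, -0.4]
width: 87.8
grasp_force: 0.0
t: 18.37
ee_pos: [560.5, 14.3, 189.2]
orientation: [3.139, 0.119, 0.007]
ft_force: [-1.1, -0.1, -0.4]
width: 87.7
grasp_force: 0.0
twist z 22.2 shift mm [-162.6 -328.4   58.9] tilt [ 0.0044 -0.0015] q6 1.5 tcp [560.5  14.3 189.2] toolyaw -85.7 w 87.7 t 18.4
```

```bash
python3 -m creep '{"delta_pos":[[0,0,0],[0,0,0],[0,0,0],[0,0,0],[-0.006,-0.015,0],[-0.011,-0.022,0],[-0.011,-0.022,0],[-0.011,-0.022,0],[-0.011,-0.022,0],[-0.011,-0.022,0],[-0.011,-0.022,0],[-0.011,-0.022,0],[-0.011,-0.022,0],[-0.011,-0.022,0],[-0.011,-0.022,0],[-0.011,-0.022,0],[-0.011,-0.022,0],[-0.011,-0.022,0],[-0.011,-0.022,0],[-0.002,-0.005,0]],"twist":[[0,0,5],[0,0,5],[0,0,5],[0,0,5.5],[0,0,0],[0,0,0],[0,0,0],[0,0,0],[0,0,0],[0,0,0],[0,0,0],[0,0,0],[0,0,0],[0,0,0],[0,0,0],[0,0,0],[0,0,0],[0,0,0],[0,0,0],[0,0,0]]}'
python3 -m creep '{"delta_pos":[[0,0,0.02],[0,0,0.02],[0,0,0.015],[0,0,0],[0,0,0]],"twist":[[0,0,0],[0,0,0],[0,0,0],[0,0,0],[0,0,0]]}'
python3 - <<'E'
from h import *
rel(507,376.7,3.5,72.1)
im,d,P=snap("top","t6"); np.savez("t6.npz",im=im,d=d,**P)
hsv=cv2.cvtColor(im,cv2.COLOR_RGB2HSV); H,S,V=[hsv[...,i].astype(int) for i in range(3)]
print("white",*rects((S<40)&(V>200),14,P,4000,7000),sep="\n")
cv2.imwrite("pics/t6c.png",cv2.resize(im[120:300,160:420,::-1],None,fx=3,fy=3))
E
```

```text
t: 20.03
ee_pos: [493.5, 376.8, 185.2]
orientation: [3.11, -0.438, -0.003]
ft_force: [-0.3, 0.2, -0.2]
width: 87.5
grasp_force: 0.0
t: 20.45
ee_pos: [494.2, 373.1, 130.2]
orientation: [3.108, -0.442, -0.004]
ft_force: [0.2, -0.5, 0.3]
width: 87.8
grasp_force: 0.0
twist z 1.7 shift mm [ 11.3  -7.7 126.7] tilt [-0.002  0.003] q6 2.48 tcp [494.2 373.1 130.2] toolyaw -106.2 w 87.8 t 20.4
white
(-19.7, 575.4, 118.0, 80.5, 24.94, [143, 385])
(620.6, 315.3, 90.5, 60.6, -14.21, [228, 179])
(717.3, -62.4, 88.6, 79.2, 4.65, [345, 149])
```

View pics/t6c.png

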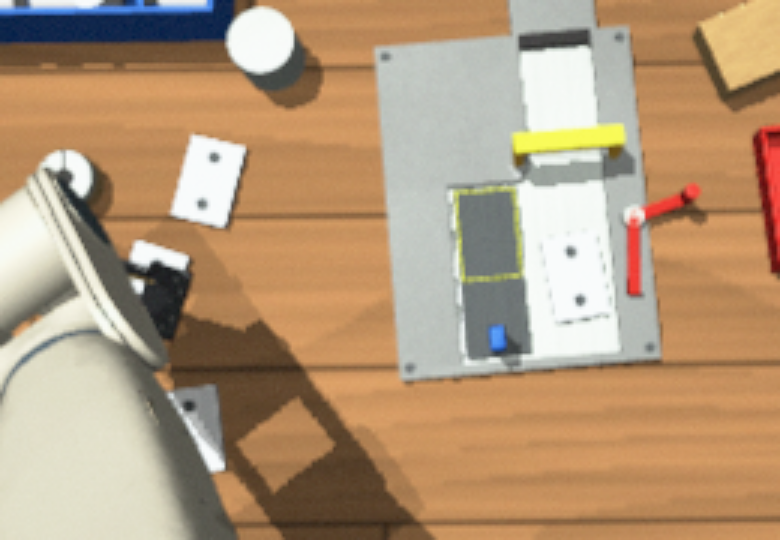

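The view shows the placed blank was knocked off the shuttle into the lane, lying flat at crop (576,276). I'll collect it later and carry on with the blank under the gripper.

```bash
python3 -m creep '{"delta_pos":[[0.006,-0.004,0.015],[0.005,-0.004,0.02],[0,0,0.025],[0,0,0.025],[0,0,0.02],[0,0,0.012],[0,0,0.006],[0,0,0.003],[0,0,0],[0,0,0]],"twist":[[0,0,0],[0,0,0],[0,0,0],[0,0,0],[0,0,0],[0,0,0],[0,0,0],[0,0,0],[0,0,0],[0,0,0]]}'
python3 -m creep '{"delta_pos":[[0,0,0],[0,0,0],[0,0,0],[0,0,0],[0,0,0],[0,0,0],[0,0,0],[0,0,0]],"twist":[[0,0,0],[0,0,0],[0,0,0],[0,0,0],[0,0,0],[0,0,0],[0,0,0],[0,0,0]]}' 0
python3 -m creep '{"delta_pos":[[0,0,-0.01],[0,0,-0.02],[0,0,-0.03],[0,0,-0.03],[0,0,-0.03],[0,0,-0.03],[0,0,-0.03],[0,0,0],[0,0,0],[0,0,0],[0,0,0],[0,0,0],[0,0,0],[0,0,0]],"twist":[[0,0,0],[0,0,0],[0,0,0],[0,0,0],[0,0,0],[0,0,0],[0,0,0],[0,0,0],[0,0,-5],[0,0,-5],[0,0,-5],[0,0,-5.5],[0,0,0],[0,0,0]]}'
python3 - <<'E'
from h import *
rel(440,10,185,94.4)
z=np.load("t6.npz"); im=z["im"]; P={k:z[k] for k in("camera_matrix","extrinsics")}
c=np.array([(540,237),(597,230),(608,314),(559,323)])/3+[160,120]
w=onplane(c,24,P)[:,:2]; print(w.round(1),w.mean(0).round(1))
h=onplane(np.array([(571,252),(580,300)])/3+[160,120],24,P)[:,:2];print(h.round(1),h.mean(0).round(1),np.degrees(np.arctan2(*(h[0]-h[1])[::-1])))
E
```

```text
t: 21.33
ee_pos: [508.6, 379.5, 6.9]
orientation: [-3.109, 0.442, -0.002]
ft_force: [-0.2, -0.5, 0.2]
width: 87.6
grasp_force: 0.0
t: 22.0
ee_pos: [507.8, 378.8, 6.0]
orientation: [3.11, -0.442, -0.0]
ft_force: [-1.3, -3.1, 6.1]
width: 59.9
grasp_force: 29.9
t: 23.17
ee_pos: [507.5, 378.9, 185.1]
orientation: [3.139, 0.114, -0.001]
ft_force: [-0.4, -0.4, -2.1]
width: 59.7
grasp_force: 29.9
twist z -0.2 shift mm [-9.560e+01  3.626e+02  3.000e-01] tilt [-0.0007  0.0003] q6 2.12 tcp [507.5 378.9 185.1] toolyaw -85.8 w 59.7 t 23.2
[[ 553.3  -41.9]
 [ 560.2 -102.5]
 [ 470.9 -112.4]
 [ 461.9  -60.7]] [511.6 -79.4]
[[537.  -74.5]
 [486.  -83.2]] [511.5 -78.9] 9.637342372157923
```

```bash
python3 -m creep '{"delta_pos":[[-0.006,0.015,0],[-0.006,0.022,0],[-0.006,0.024,0],[-0.006,0.024,0],[-0.006,0.024,0],[-0.006,0.024,0],[-0.006,0.024,0],[-0.006,0.024,0],[-0.006,0.024,0],[-0.006,0.024,0],[-0.006,0.024,0],[-0.006,0.024,0],[-0.006,0.024,0],[-0.006,0.024,0],[-0.006,0.022,0],[-0.006,0.015,0],[0,0,0],[0,0,0]],"twist":[[0,0,0],[0,0,0],[0,0,0],[0,0,0],[0,0,0],[0,0,0],[0,0,0],[0,0,0],[0,0,0],[0,0,0],[0,0,0],[0,0,0],[0,0,0],[0,0,0],[0,0,0],[0,0,0],[0,0,0],[0,0,0]]}'
python3 - <<'E'
from h import *
rel(559.3,13.8,100,94.4)
im,d,P=snap("wrist","w7"); np.savez("w7.npz",im=im,d=d,**P)
hsv=cv2.cvtColor(im,cv2.COLOR_RGB2HSV); H,S,V=[hsv[...,i].astype(int) for i in range(3)]
y=(H>20)&(H<36)&(S>90)
for c in rects(y,22,P,300,9000): print(c)
E
```

```text
t: 24.67
ee_pos: [439.4, 10.4, 185.7]
orientation: [-3.139, -0.112, -0.0]
ft_force: [0.4, 1.0, -1.5]
width: 59.7
grasp_force: 29.9
twist z -0.3 shift mm [119.8   5.8  85.7] tilt [ 0.0002 -0.0003] q6 1.5 tcp [439.4  10.4 185.7] toolyaw -85.9 w 59.7 t 24.7
(560.7, 14.4, 97.0, 66.1, 4.27, [326, 72])
```

View pics/w7.png

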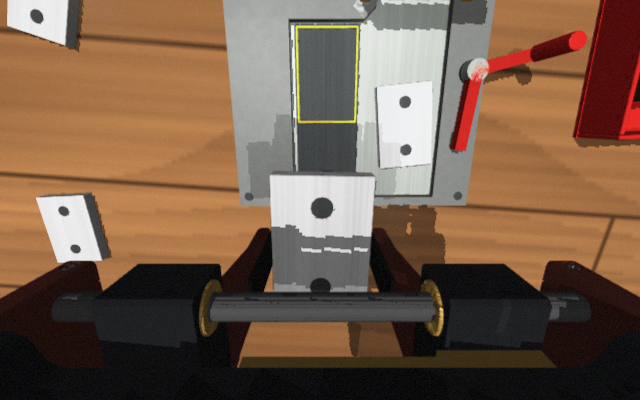

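The lane blank is flat at (404,126) and slightly yawed. The outline hasn't moved. I'll place the held blank.

```bash
python3 -m creep '{"delta_pos":[[0.015,0.001,0],[0.02,0.001,0],[0.02,0.001,0],[0.02,0.001,0],[0.02,0.001,0],[0.015,0.001,0],[0.01,0,0],[0,0,0.02],[0,0,0.025],[0,0,0.025],[0,0,0.025],[0,0,0.02],[0,0,0.015],[0,0,0.01],[0,0,0.008],[0,0,0.004],[0,0,0],[0,0,0]],"twist":[[0,0,0],[0,0,0],[0,0,0],[0,0,0],[0,0,0],[0,0,0],[0,0,0],[0,0,0],[0,0,0],[0,0,0],[0,0,0],[0,0,0],[0,0,0],[0,0,0],[0,0,0],[0,0,0],[0,0,0],[0,0,0]]}'
python3 -c "
from h import *
rel(559.3,13.8,28.6,94.4)"
```

```text
t: 26.22
ee_pos: [560.0, 14.0, 34.2]
orientation: [3.139, 0.119, 0.001]
ft_force: [0.6, 0.5, -1.2]
width: 60.0
grasp_force: 29.9
twist z -0.1 shift mm [-0.8  0.1  5.6] tilt [0.0008 0.    ] q6 1.5 tcp [560.   14.   34.2] toolyaw -85.7 w 60.0 t 26.2
```

```bash
python3 -m creep '{"delta_pos":[[-0.001,0,0.003],[0,0,0.002],[0,0,0],[0,0,0]],"twist":[[0,0,0],[0,0,0],[0,0,0],[0,0,0]]}'
python3 -m creep '{"delta_pos":[[0,0,0],[0,0,0],[0,0,0],[0,0,0],[0,0,0],[0,0,0],[0,0,0]],"twist":[[0,0,0],[0,0,0],[0,0,0],[0,0,0],[0,0,0],[0,0,0],[0,0,0]]}' 1
python3 -m creep '{"delta_pos":[[0,0,-0.01],[0,0,-0.03],[0,0,-0.03],[0,0,-0.03],[0,0,-0.03],[0,0,-0.03],[0,0,0],[0,0,0]],"twist":[[0,0,0],[0,0,0],[0,0,0],[0,0,0],[0,0,0],[0,0,0],[0,0,0],[0,0,0]]}'
python3 -m creep '{"delta_pos":[[0,0,0],[0,0,0],[0,0,0],[0,0,0],[-0.002,-0.015,0],[-0.002,-0.02,0],[-0.002,-0.02,0],[-0.002,-0.02,0],[-0.002,-0.02,0],[-0.002,-0.02,0],[-0.002,-0.02,0],[-0.002,-0.02,0],[-0.002,-0.02,0],[-0.002,-0.02,0],[-0.002,-0.02,0],[-0.002,-0.02,0],[-0.002,-0.02,0],[-0.002,-0.02,0],[0,0,0],[0,0,0]],"twist":[[0,0,4.5],[0,0,4.5],[0,0,4.5],[0,0,4.8],[0,0,0],[0,0,0],[0,0,0],[0,0,0],[0,0,0],[0,0,0],[0,0,0],[0,0,0],[0,0,0],[0,0,0],[0,0,0],[0,0,0],[0,0,0],[0,0,0],[0,0,0],[0,0,0]]}'
python3 -c "
from h import *
rel(622,315,100,76)"
```

```text
t: 26.55
ee_pos: [558.7, 13.7, 28.9]
orientation: [3.139, 0.119, 0.001]
ft_force: [0.3, -0.3, -1.6]
width: 59.7
grasp_force: 29.9
t: 27.13
ee_pos: [558.6, 13.8, 28.7]
orientation: [-3.139, -0.119, 0.0]
ft_force: [-0.6, 0.8, 0.4]
width: 87.7
grasp_force: 0.0
t: 27.8
ee_pos: [559.8, 13.8, 191.2]
orientation: [3.139, 0.119, 0.007]
ft_force: [-0.1, -0.1, -1.0]
width: 88.0
grasp_force: 0.0
t: 29.47
ee_pos: [596.7, 287.7, 187.0]
orientation: [3.117, -0.379, -0.004]
ft_force: [0.0, 0.0, -0.8]
width: 87.8
grasp_force: 0.0
twist z 0.1 shift mm [ 18.1 -32.8  86.9] tilt [-0.0021  0.0019] q6 2.24 tcp [596.7 287.7 187. ] toolyaw -103.9 w 87.8 t 29.5
```

```bash
python3 -m creep '{"delta_pos":[[0.009,-0.016,0.015],[0.009,-0.017,0.02],[0,0,0.025],[0,0,0.025],[0,0,0],[0,0,0]],"twist":[[0,0,0],[0,0,0],[0,0,0],[0,0,0],[0,0,0],[0,0,0]]}'
python3 -c "
from h import *
rel(622,315,4,76)"
```

```text
t: 29.97
ee_pos: [621.7, 313.4, 101.8]
orientation: [3.115, -0.383, -0.006]
ft_force: [0.1, -1.2, 0.0]
width: 87.8
grasp_force: 0.0
twist z -0.0 shift mm [ 0.2 -2.  97.8] tilt [-0.0037  0.0032] q6 2.27 tcp [621.7 313.4 101.8] toolyaw -104.0 w 87.8 t 30.0
```

```bash
python3 -m creep '{"delta_pos":[[0,-0.001,0.02],[0,0,0.025],[0,0,0.02],[0,0,0.015],[0,0,0.01],[0,0,0.006],[0,0,0.002],[0,0,0],[0,0,0]],"twist":[[0,0,0],[0,0,0],[0,0,0],[0,0,0],[0,0,0],[0,0,0],[0,0,0],[0,0,0],[0,0,0]]}'
python3 -m creep '{"delta_pos":[[0,0,0],[0,0,0],[0,0,0],[0,0,0],[0,0,0],[0,0,0],[0,0,0],[0,0,0]],"twist":[[0,0,0],[0,0,0],[0,0,0],[0,0,0],[0,0,0],[0,0,0],[0,0,0],[0,0,0]]}' 0
python3 -m creep '{"delta_pos":[[0,0,-0.01],[0,0,-0.02],[0,0,-0.03],[0,0,-0.03],[0,0,-0.03],[0,0,-0.03],[0,0,-0.03],[0,0,0],[0,0,0],[0,0,0],[0,0,0],[0,0,0],[0,0,0],[0,0,0]],"twist":[[0,0,0],[0,0,0],[0,0,0],[0,0,0],[0,0,0],[0,0,0],[0,0,0],[0,0,0],[0,0,-5],[0,0,-5],[0,0,-5],[0,0,-3.4],[0,0,0],[0,0,0]]}'
python3 - <<'E'
from h import *
rel(440,10,185,94.4)
E
```

```text
t: 30.72
ee_pos: [624.2, 316.4, 6.7]
orientation: [-3.117, 0.382, -0.002]
ft_force: [0.0, -0.6, 0.9]
width: 88.1
grasp_force: 0.0
t: 31.38
ee_pos: [623.5, 315.9, 5.9]
orientation: [3.118, -0.382, -0.0]
ft_force: [-0.3, -2.4, 5.6]
width: 59.7
grasp_force: 30.0
t: 32.55
ee_pos: [623.0, 316.0, 184.8]
orientation: [3.139, 0.119, -0.002]
ft_force: [0.4, -0.1, -1.9]
width: 59.9
grasp_force: 30.0
twist z -0.1 shift mm [-2.059e+02  2.911e+02  1.000e-01] tilt [-0.001   0.0002] q6 1.95 tcp [623.  316.  184.8] toolyaw -85.7 w 59.9 t 32.5
```

```bash
python3 -m creep '{"delta_pos":[[-0.01,0.013,0],[-0.013,0.018,0],[-0.014,0.02,0],[-0.014,0.02,0],[-0.014,0.02,0],[-0.014,0.02,0],[-0.014,0.02,0],[-0.014,0.02,0],[-0.014,0.02,0],[-0.014,0.02,0],[-0.014,0.02,0],[-0.014,0.02,0],[-0.014,0.02,0],[-0.014,0.02,0],[-0.014,0.02,0],[-0.01,0.02,0],[0,0,0],[0,0,0]],"twist":[[0,0,0],[0,0,0],[0,0,0],[0,0,0],[0,0,0],[0,0,0],[0,0,0],[0,0,0],[0,0,0],[0,0,0],[0,0,0],[0,0,0],[0,0,0],[0,0,0],[0,0,0],[0,0,0],[0,0,0],[0,0,0]]}'
python3 - <<'E'
from h import *
rel(559.3,13.8,100,94.4)
im,d,P=snap("wrist","w8"); np.savez("w8.npz",im=im,d=d,**P)
hsv=cv2.cvtColor(im,cv2.COLOR_RGB2HSV); H,S,V=[hsv[...,i].astype(int) for i in range(3)]
y=(H>20)&(H<36)&(S>90)
for c in rects(y,22,P,300,9000): print(c)
print("white",*rects((S<40)&(V>170),36,P,2500,9000),sep="\n")
print("white",*rects((S<40)&(V>170),24,P,2500,9000),sep="\n")
E
```

```text
t: 34.05
ee_pos: [432.9, -11.3, 185.8]
orientation: [-3.139, -0.115, -0.001]
ft_force: [-0.7, -0.5, -2.4]
width: 59.6
grasp_force: 30.0
twist z -0.2 shift mm [127.9 -15.3  85.8] tilt [ 0.0005 -0.0002] q6 1.44 tcp [432.9 -11.3 185.8] toolyaw -85.8 w 59.6 t 34.0
white
(367.4, 306.5, 84.0, 55.6, 6.81, [50, 221])
(548.8, 16.3, 112.1, 63.3, 4.55, [295, 64])
white
(362.0, 318.5, 87.2, 57.7, 6.81, [50, 221])
(550.4, 17.0, 116.4, 65.8, 4.55, [295, 64])
```

View pics/w8.png

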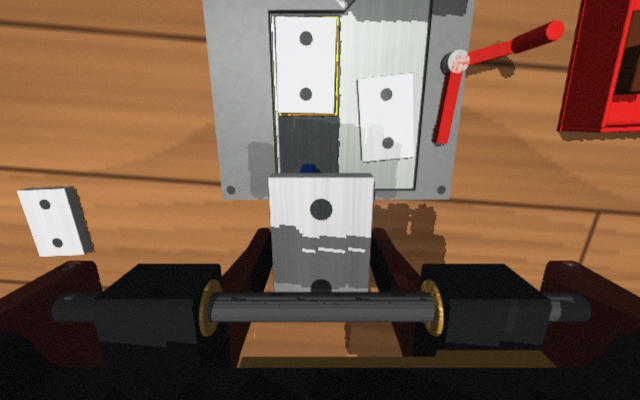

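The first blank sits squarely within the outline at (306,65), and the lane blank is at (386,117). I'll stack the second one.

```bash
python3 -m creep '{"delta_pos":[[0.016,-0.002,0],[0.02,-0.002,0],[0.02,-0.002,0],[0.02,-0.002,0],[0.02,-0.002,0],[0.02,-0.003,0],[0.012,-0.002,0],[0,0,0.02],[0,0,0.025],[0,0,0.025],[0,0,0.025],[0,0,0.02],[0,0,0.012],[0,0,0.006],[0,0,0],[0,0,0]],"twist":[[0,0,0],[0,0,0],[0,0,0],[0,0,0],[0,0,0],[0,0,0],[0,0,0],[0,0,0],[0,0,0],[0,0,0],[0,0,0],[0,0,0],[0,0,0],[0,0,0],[0,0,0],[0,0,0]]}'
python3 - <<'E'
from h import *
rel(559,13.8,42.8,94.4)
z=np.load("w8.npz"); P={k:z[k] for k in("camera_matrix","extrinsics")}
for zz,uv in((36,[(306,38),(306,94)]),(24,[(386.5,94.5),(388,143)])):
    h=onplane(uv,zz,P)[:,:2];print(h.round(1),h.mean(0).round(1),np.degrees(np.arctan2(*(h[0]-h[1])[::-1])))
print(onplane([(358,79),(412,73),(415,156),(362,162)],24,P).mean(0))
E
```

```text
t: 35.43
ee_pos: [560.3, 14.6, 53.1]
orientation: [-3.139, -0.122, -0.001]
ft_force: [-0.4, 0.1, -1.8]
width: 59.6
grasp_force: 30.0
twist z 0.0 shift mm [-1.3  0.7 10.3] tilt [0.0007 0.    ] q6 1.5 tcp [560.3  14.6  53.1] toolyaw -85.6 w 59.6 t 35.4
[[585.6  16.4]
 [533.5  13.3]] [559.6  14.8] 3.3794300975368174
[[540.4 -73.2]
 [489.1 -82.1]] [514.7 -77.7] 9.778451472150895
[514.86884157 -77.05318984  24.        ]
```

```bash
python3 -m creep '{"delta_pos":[[-0.001,0.001,0.005],[0,0,0.003],[0,0,0.0015],[0,0,0],[0,0,0]],"twist":[[0,0,0],[0,0,0],[0,0,0],[0,0,0],[0,0,0]]}'
python3 -c "
from h import *
rel(559,13.8,42.8,94.4)"
```

```text
t: 35.85
ee_pos: [558.8, 13.1, 43.4]
orientation: [-3.139, -0.121, -0.001]
ft_force: [0.4, -0.2, -2.8]
width: 59.7
grasp_force: 30.0
twist z 0.0 shift mm [ 0.2 -0.7  0.6] tilt [0.0004 0.    ] q6 1.5 tcp [558.8  13.1  43.4] toolyaw -85.6 w 59.7 t 35.9
```

```bash
python3 -m creep '{"delta_pos":[[0,0,0],[0,0,0],[0,0,0],[0,0,0],[0,0,0],[0,0,0],[0,0,0]],"twist":[[0,0,0],[0,0,0],[0,0,0],[0,0,0],[0,0,0],[0,0,0],[0,0,0]]}' 1
python3 -m creep '{"delta_pos":[[0,0,-0.01],[0,0,-0.03],[0,0,-0.03],[0,0,-0.03],[0,0,-0.03],[0,0,-0.02],[0,0,0],[0,0,0]],"twist":[[0,0,0],[0,0,0],[0,0,0],[0,0,0],[0,0,0],[0,0,0],[0,0,-2.4],[0,0,0]]}'
python3 -m creep '{"delta_pos":[[-0.007,-0.013,0],[-0.009,-0.018,0],[-0.009,-0.02,0],[-0.01,-0.02,0],[-0.01,-0.02,0],[-0.01,-0.02,0],[-0.01,-0.02,0],[-0.01,-0.02,0],[-0.01,-0.02,0],[-0.01,-0.02,0],[-0.01,-0.02,0],[-0.01,-0.02,0],[-0.01,-0.02,0],[-0.01,-0.02,0],[-0.01,-0.02,0],[-0.009,-0.02,0],[-0.006,-0.018,0],[-0.004,-0.008,0],[0,0,0],[0,0,0]],"twist":[[0,0,0],[0,0,0],[0,0,0],[0,0,0],[0,0,0],[0,0,0],[0,0,0],[0,0,0],[0,0,0],[0,0,0],[0,0,0],[0,0,0],[0,0,0],[0,0,0],[0,0,0],[0,0,0],[0,0,0],[0,0,0],[0,0,0],[0,0,0]]}'
python3 -m creep '{"delta_pos":[[0,0,0.02],[0,0,0.025],[0,0,0.025],[0,0,0.02],[0,0,0],[0,0,0]],"twist":[[0,0,0],[0,0,0],[0,0,0],[0,0,0],[0,0,0],[0,0,0]]}'
python3 -c "
from h import *
rel(356,329,4,96.8)
im,d,P=snap('top','t9')
hsv=cv2.cvtColor(im,cv2.COLOR_RGB2HSV); H,S,V=[hsv[...,i].astype(int) for i in range(3)]
print(*rects((S<40)&(V>200),14,P,3000,9000),sep='\n')"
```

```text
t: 36.43
ee_pos: [558.7, 13.1, 43.2]
orientation: [3.139, 0.122, 0.0]
ft_force: [-0.3, 0.5, 0.8]
width: 87.6
grasp_force: 0.0
t: 37.1
ee_pos: [559.6, 13.2, 195.6]
orientation: [3.136, 0.19, 0.006]
ft_force: [0.2, 0.1, -1.4]
width: 87.8
grasp_force: 0.0
t: 38.77
ee_pos: [354.9, 327.8, 192.6]
orientation: [3.135, 0.189, -0.002]
ft_force: [0.4, -0.1, -0.9]
width: 87.9
grasp_force: 0.0
t: 39.27
ee_pos: [355.4, 326.9, 102.5]
orientation: [3.134, 0.185, -0.004]
ft_force: [-0.5, 0.1, 0.2]
width: 87.9
grasp_force: 0.0
twist z -0.0 shift mm [ 1.1 -2.2 98.5] tilt [-0.0025  0.0018] q6 2.17 tcp [355.4 326.9 102.5] toolyaw -83.2 w 87.9 t 39.3
(70.2, -49.6, 114.3, 71.7, 89.56, [348, 351])
(776.1, 259.8, 70.4, 68.7, 0.39, [246, 132])
(978.5, -249.3, 224.0, 65.9, -89.61, [404, 72])
```

```bash
python3 -m creep '{"delta_pos":[[0,-0.001,0.02],[0,0,0.025],[0,0,0.02],[0,0,0.015],[0,0,0.01],[0,0,0.006],[0,0,0.002],[0,0,0],[0,0,0]],"twist":[[0,0,0],[0,0,0],[0,0,0],[0,0,0],[0,0,0],[0,0,0],[0,0,0],[0,0,0],[0,0,0]]}'
python3 -m creep '{"delta_pos":[[0,0,0],[0,0,0],[0,0,0],[0,0,0],[0,0,0],[0,0,0],[0,0,0],[0,0,0]],"twist":[[0,0,0],[0,0,0],[0,0,0],[0,0,0],[0,0,0],[0,0,0],[0,0,0],[0,0,0]]}' 0
python3 -m creep '{"delta_pos":[[0,0,-0.01],[0,0,-0.02],[0,0,-0.03],[0,0,-0.03],[0,0,-0.03],[0,0,-0.03],[0,0,-0.03],[0,0,0],[0,0,0]],"twist":[[0,0,0],[0,0,0],[0,0,0],[0,0,0],[0,0,0],[0,0,0],[0,0,0],[0,0,2.4],[0,0,0]]}'
python3 - <<'E'
from h import *
rel(430,-10,185,94.4)
im,d,P=snap("wrist","w10"); np.savez("w10.npz",im=im,d=d,**P)
o=get_obs(); M=R.from_rotvec(o["orientation"]).as_matrix()
v=np.arange(150,220); col=im[150:220,300].astype(int); print(col[:,2].tolist())
E
```

```text
t: 40.07
ee_pos: [356.1, 329.6, 6.0]
orientation: [-3.135, -0.187, -0.002]
ft_force: [-0.0, -0.4, -0.1]
width: 87.6
grasp_force: 0.0
t: 40.73
ee_pos: [355.6, 329.1, 5.4]
orientation: [3.136, 0.187, -0.0]
ft_force: [-0.9, -1.9, 5.3]
width: 59.7
grasp_force: 30.0
t: 41.48
ee_pos: [356.3, 330.0, 187.4]
orientation: [-3.137, -0.119, -0.005]
ft_force: [-0.4, 0.6, -2.7]
width: 59.5
grasp_force: 30.0
twist z -0.0 shift mm [ 47.4 344.6   1.7] tilt [ 0.0033 -0.0027] q6 2.22 tcp [356.3 330.  187.4] toolyaw -85.6 w 59.5 t 41.5
[73, 76, 74, 70, 75, 72, 72, 76, 72, 76, 78, 77, 78, 73, 75, 78, 73, 77, 74, 75, 74, 79, 94, 105, 112, 100, 174, 231, 237, 237, 236, 236, 236, 236, 237, 235, 237, 236, 237, 234, 235, 235, 235, 235, 235, 235, 235, 235, 236, 234, 234, 235, 236, 234, 234, 233, 236, 234, 234, 235, 235, 235, 233, 234, 234, 234, 234, 233, 233, 232]
```

```bash
python3 -m creep '{"delta_pos":[[0.002,0.012,0],[0.003,0.02,0],[0.003,0.022,0],[0.003,0.022,0],[0.003,0.022,0],[0.003,0.022,0],[0.003,0.022,0],[0.003,0.022,0],[0.003,0.022,0],[0.003,0.022,0],[0.003,0.022,0],[0.003,0.022,0],[0.003,0.022,0],[0.003,0.022,0],[0.003,0.02,0],[0.003,0.018,0],[0,0.01,0],[0,0,0],[0,0,0]],"twist":[[0,0,0],[0,0,0],[0,0,0],[0,0,0],[0,0,0],[0,0,0],[0,0,0],[0,0,0],[0,0,0],[0,0,0],[0,0,0],[0,0,0],[0,0,0],[0,0,0],[0,0,0],[0,0,0],[0,0,0],[0,0,0],[0,0,0]]}'
python3 - <<'E'
from h import *
rel(559,13.8,185,94.4)
im,d,P=snap("wrist","w11"); np.savez("w11.npz",im=im,d=d,**P)
E
```

```text
t: 43.12
ee_pos: [428.1, -10.3, 184.5]
orientation: [-3.139, -0.12, 0.003]
ft_force: [-0.3, -0.0, -1.7]
width: 59.7
grasp_force: 30.0
twist z -0.0 shift mm [132.4 -14.   -0.8] tilt [-0.002  -0.0005] q6 1.44 tcp [428.1 -10.3 184.5] toolyaw -85.6 w 59.7 t 43.1
```

View pics/w11.png

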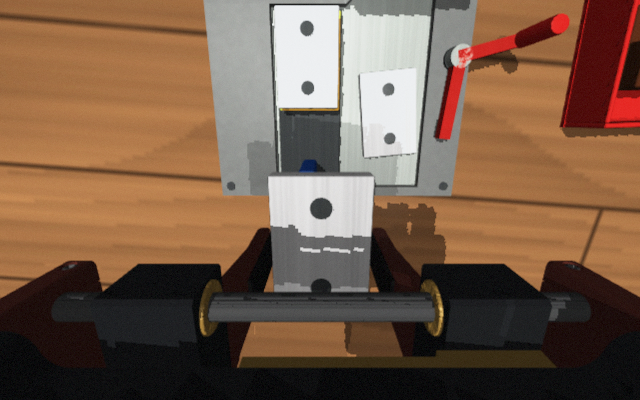

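The pile of two sits square at (307,58). I'll place the third.

```bash
python3 -m creep '{"delta_pos":[[0.016,-0.002,0],[0.02,-0.002,0],[0.02,-0.002,0],[0.02,-0.002,0],[0.02,-0.002,0],[0.02,-0.002,0],[0.012,-0.002,0],[0.003,0,0.02],[0,0,0.025],[0,0,0.025],[0,0,0.02],[0,0,0.015],[0,0,0.012],[0,0,0.005],[0,0,0],[0,0,0]],"twist":[[0,0,0],[0,0,0],[0,0,0],[0,0,0],[0,0,0],[0,0,0],[0,0,0],[0,0,0],[0,0,0],[0,0,0],[0,0,0],[0,0,0],[0,0,0],[0,0,0],[0,0,0],[0,0,0]]}'
python3 - <<'E'
from h import *
rel(559,13.8,56.2,94.4)
z=np.load("w11.npz"); P={k:z[k] for k in("camera_matrix","extrinsics")}
h=onplane([(306.5,28.5),(308,88)],50,P)[:,:2];print(h.round(1),h.mean(0).round(1),np.degrees(np.arctan2(*(h[0]-h[1])[::-1])))
h=onplane([(388.5,89.5),(390,138.5)],24,P)[:,:2];print(h.round(1),h.mean(0).round(1),np.degrees(np.arctan2(*(h[0]-h[1])[::-1])))
E
```

```text
t: 44.5
ee_pos: [558.8, 14.4, 63.5]
orientation: [-3.139, -0.122, -0.0]
ft_force: [-0.2, 0.9, -1.0]
width: 59.7
grasp_force: 30.0
twist z 0.1 shift mm [0.1 0.6 7.3] tilt [ 0.0003 -0.    ] q6 1.5 tcp [558.8  14.4  63.5] toolyaw -85.5 w 59.7 t 44.5
[[584.4  16.7]
 [532.7  12. ]] [558.6  14.3] 5.181330235995197
[[540.3 -73.1]
 [489.2 -82.2]] [514.8 -77.7] 10.059761495480721
```

```bash
python3 -m creep '{"delta_pos":[[0,0,0.004],[0,0,0.003],[0,0,0],[0,0,0],[0,0,0]],"twist":[[0,0,0],[0,0,0],[0,0,0],[0,0,0],[0,0,0]]}'
python3 -m creep '{"delta_pos":[[0,0,0],[0,0,0],[0,0,0],[0,0,0],[0,0,0],[0,0,0],[0,0,0]],"twist":[[0,0,0],[0,0,0],[0,0,0],[0,0,0],[0,0,0],[0,0,0],[0,0,0]]}' 1
python3 -m creep '{"delta_pos":[[0,0,-0.01],[0,0,-0.03],[0,0,-0.03],[0,0,-0.02],[0,0,0],[0,0,0],[-0.01,0.014,0],[-0.013,0.018,0],[-0.013,0.018,0],[-0.011,0.018,0],[-0.008,0.02,0],[0,0,0],[0,0,0]],"twist":[[0,0,0],[0,0,0],[0,0,0],[0,0,0],[0,0,-5.4],[0,0,0],[0,0,0],[0,0,0],[0,0,0],[0,0,0],[0,0,0],[0,0,0],[0,0,0]]}'
python3 - <<'E'
from h import *
rel(513.5,-78.2,22,99.8)
E
```

```text
t: 44.92
ee_pos: [558.8, 13.9, 56.5]
orientation: [-3.139, -0.121, -0.001]
ft_force: [0.1, -0.1, -2.7]
width: 59.2
grasp_force: 30.0
t: 45.5
ee_pos: [558.6, 14.0, 56.2]
orientation: [3.139, 0.122, 0.0]
ft_force: [0.1, 0.4, 0.2]
width: 87.8
grasp_force: 0.0
t: 46.58
ee_pos: [518.9, -82.7, 145.9]
orientation: [-3.13, -0.263, 0.001]
ft_force: [-0.1, 0.1, 0.4]
width: 87.6
grasp_force: 0.0
twist z -0.2 shift mm [ -4.5  -5.3 123.9] tilt [-0.0008 -0.0005] q6 1.22 tcp [518.9 -82.7 145.9] toolyaw -80.4 w 87.6 t 46.6
```

```bash
python3 -m creep '{"delta_pos":[[-0.004,-0.005,0.015],[0,0,0.02],[0,0,0.02],[0,0,0.02],[0,0,0.01],[0,0,0],[0,0,0],[0,0,0]],"twist":[[0,0,0],[0,0,0],[0,0,0],[0,0,0],[0,0,0],[0,0,0],[0,0,0],[0,0,0]]}' 0.85
python3 - <<'E'
from h import *
rel(513.5,-78.2,21.8,99.8)
E
```

```text
t: 47.25
ee_pos: [515.4, -77.6, 61.9]
orientation: [3.13, 0.269, 0.002]
ft_force: [-0.1, 0.5, -0.1]
width: 74.6
grasp_force: 0.0
twist z 0.0 shift mm [-2.   0.2 40.1] tilt [0.001  0.0003] q6 1.23 tcp [515.4 -77.6  61.9] toolyaw -80.2 w 74.6 t 47.2
```

```bash
python3 -m creep '{"delta_pos":[[-0.001,0,0.015],[0,0,0.012],[0,0,0.008],[0,0,0.003],[0,0,0.001],[0,0,0],[0,0,0],[0,0,0]],"twist":[[0,0,0],[0,0,0],[0,0,0],[0,0,0],[0,0,0],[0,0,0],[0,0,0],[0,0,0]]}'
python3 - <<'E'
from h import *
rel(513.5,-78.2,21.6,99.8)
E
```

```text
t: 47.92
ee_pos: [514.0, -78.1, 22.6]
orientation: [3.13, 0.269, 0.001]
ft_force: [0.5, -0.2, -1.3]
width: 75.0
grasp_force: 0.0
twist z 0.0 shift mm [-0.5 -0.   1. ] tilt [0.0007 0.0002] q6 1.23 tcp [514.  -78.1  22.6] toolyaw -80.2 w 75.0 t 47.9
```

```bash
python3 -m creep '{"delta_pos":[[0,0,0.0012],[0,0,0],[0,0,0]],"twist":[[0,0,0],[0,0,0],[0,0,0]]}'
python3 -m creep '{"delta_pos":[[0,0,0],[0,0,0],[0,0,0],[0,0,0],[0,0,0],[0,0,0]],"twist":[[0,0,0],[0,0,0],[0,0,0],[0,0,0],[0,0,0],[0,0,0]]}' 0
python3 -m creep '{"delta_pos":[[0,0,-0.003],[0,0,-0.005],[0,0,-0.01],[0,0,-0.01],[0,0,0],[0,0,0]],"twist":[[0,0,0],[0,0,0],[0,0,0],[0,0,0],[0,0,0],[0,0,0]]}'
```

```text
t: 48.17
ee_pos: [513.7, -78.1, 21.1]
orientation: [3.13, 0.269, 0.0]
ft_force: [1.1, 0.7, 0.0]
width: 74.7
grasp_force: 0.0
t: 48.67
ee_pos: [513.7, -78.1, 21.0]
orientation: [3.13, 0.269, 0.0]
ft_force: [-0.6, -0.4, 0.4]
width: 59.3
grasp_force: 30.0
t: 49.17
ee_pos: [514.4, -78.2, 50.1]
orientation: [3.129, 0.269, 0.003]
ft_force: [-0.3, -0.4, -1.0]
width: 59.2
grasp_force: 30.0
```

```bash
python3 -m creep '{"delta_pos":[[0,0,-0.02],[0,0,-0.025],[0,0,-0.025],[0,0,-0.025],[0,0,-0.025],[0,0,-0.015],[0,0,0],[0,0,0],[-0.012,-0.011,0],[-0.016,-0.015,0],[-0.016,-0.015,0],[-0.016,-0.015,0],[-0.012,-0.012,0],[-0.006,-0.006,0],[0,0,0],[0,0,0]],"twist":[[0,0,0],[0,0,0],[0,0,0],[0,0,0],[0,0,0],[0,0,0],[0,0,2.7],[0,0,2.7],[0,0,0],[0,0,0],[0,0,0],[0,0,0],[0,0,0],[0,0,0],[0,0,0],[0,0,0]]}'
python3 - <<'E'
from h import *
rel(559,13.8,185,94.4)
im,d,P=snap("wrist","w12"); np.savez("w12.npz",im=im,d=d,**P)
E
```

```text
t: 50.5
ee_pos: [430.7, -10.3, 184.2]
orientation: [3.139, 0.123, 0.001]
ft_force: [1.3, -1.5, -2.0]
width: 59.1
grasp_force: 30.0
twist z 0.1 shift mm [129.8 -14.2  -0.7] tilt [0.0009 0.0003] q6 1.44 tcp [430.7 -10.3 184.2] toolyaw -85.5 w 59.1 t 50.5
```

View pics/w12.png

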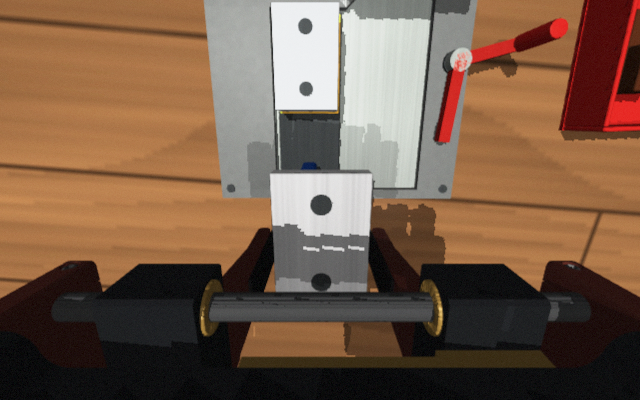

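The blank is held level, with its front edge at row 171 and holes at (321,205) and (320,282). The pile of three is square at (306,57).

Run:
```python
from h import *
z=np.load("w12.npz"); P={k:z[k] for k in("camera_matrix","extrinsics")}
o=get_obs(); M=R.from_rotvec(o["orientation"]).as_matrix()
print((onplane([(321,205),(320.5,282),(271,171.5),(371,171.5)],o["ee_pos"][2]+3,P)-o["ee_pos"])@M)
h=onplane([(305.5,26.5),(306.5,89)],64,P)[:,:2];print(h.round(1),h.mean(0).round(1),np.degrees(np.arctan2(*(h[0]-h[1])[::-1])))
z=np.load("w4.npz"); P={k:z[k] for k in("camera_matrix","extrinsics")}
print((onplane([(321,211),(320.5,289)],193,P)))
```

```text
[[ 26.9443093   -1.75503533  -2.96658563]
 [-24.8800735   -2.04204672  -3.03193946]
 [ 47.01096113 -30.44251217  -2.94977355]
 [ 47.03577979  26.90702029  -2.93282886]]
[[585.1  17. ]
 [533.3  12.8]] [559.2  14.9] 4.654058509181329
[[ 432.00833076 -336.75120917  193.        ]
 [ 381.18412135 -340.89439634  193.        ]]
```

```bash
python3 -m creep '{"delta_pos":[[0.016,-0.002,0],[0.02,-0.002,0],[0.02,-0.002,0],[0.02,-0.002,0],[0.02,-0.002,0],[0.02,-0.002,0],[0.01,-0.002,0],[0.002,0,0.015],[0,0,0.025],[0,0,0.02],[0,0,0.02],[0,0,0.012],[0,0,0.006],[0,0,0],[0,0,0]],"twist":[[0,0,0],[0,0,0],[0,0,0],[0,0,0],[0,0,0],[0,0,0],[0,0,0],[0,0,0],[0,0,0],[0,0,0],[0,0,0],[0,0,0],[0,0,0],[0,0,0],[0,0,0]]}'
python3 - <<'E'
from h import *
rel(558,13.8,75.3,94.4)
E
```

```text
t: 51.8
ee_pos: [557.2, 13.4, 86.3]
orientation: [3.139, 0.121, 0.001]
ft_force: [0.0, 0.7, -1.4]
width: 59.3
grasp_force: 30.0
twist z 0.0 shift mm [ 0.9 -0.3 11. ] tilt [0.0004 0.0001] q6 1.5 tcp [557.2  13.4  86.3] toolyaw -85.6 w 59.3 t 51.8
```

```bash
python3 -m creep '{"delta_pos":[[0.001,0,0.005],[0,0,0.004],[0,0,0.002],[0,0,0],[0,0,0]],"twist":[[0,0,0],[0,0,0],[0,0,0],[0,0,0],[0,0,0]]}'
python3 -m creep '{"delta_pos":[[0,0,0],[0,0,0],[0,0,0],[0,0,0],[0,0,0],[0,0,0],[0,0,0]],"twist":[[0,0,0],[0,0,0],[0,0,0],[0,0,0],[0,0,0],[0,0,0],[0,0,0]]}' 1
python3 -m creep '{"delta_pos":[[0,0,-0.01],[0,0,-0.025],[0,0,-0.03],[0,0,-0.03],[0,0,-0.015],[0,0,0],[0,0,0]],"twist":[[0,0,0],[0,0,0],[0,0,0],[0,0,0],[0,0,0],[0,0,0],[0,0,0]]}'
python3 -m creep '{"delta_pos":[[-0.016,0.002,0],[-0.02,0.002,0],[-0.02,0.002,0],[-0.02,0.002,0],[-0.02,0.002,0],[-0.02,0.002,0],[-0.01,0.002,0],[0,0,0],[0,0,0]],"twist":[[0,0,0],[0,0,0],[0,0,0],[0,0,0],[0,0,0],[0,0,0],[0,0,0],[0,0,0],[0,0,0]]}'
python3 - <<'E'
from h import *
rel(443.7,5.0,61,94.4)
im,d,P=snap("wrist","w13"); np.savez("w13.npz",im=im,d=d,**P)
im,d,P=snap("top","t13")
hsv=cv2.cvtColor(im,cv2.COLOR_RGB2HSV); H,S,V=[hsv[...,i].astype(int) for i in range(3)]
m=(H>100)&(H<125)&(S>120); m[:,:300]=0;m[:,390:]=0; print("blue",*rects(m,99,P,50,2500),sep="\n")
E
```

```text
t: 52.22
ee_pos: [557.8, 13.7, 75.1]
orientation: [3.139, 0.122, 0.0]
ft_force: [-0.9, 0.4, -2.0]
width: 59.0
grasp_force: 30.0
t: 52.8
ee_pos: [557.7, 13.6, 75.0]
orientation: [3.139, 0.122, 0.0]
ft_force: [-0.6, -0.4, 0.4]
width: 87.9
grasp_force: 0.0
t: 53.38
ee_pos: [558.2, 13.6, 186.2]
orientation: [3.139, 0.122, 0.004]
ft_force: [0.6, -0.0, -0.8]
width: 87.6
grasp_force: 0.0
t: 54.13
ee_pos: [433.3, -10.1, 184.7]
orientation: [-3.139, -0.121, 0.0]
ft_force: [-0.1, -0.2, -0.2]
width: 88.1
grasp_force: 0.0
twist z 0.0 shift mm [ 11.5 -14.3 123.7] tilt [-0.0002 -0.0001] q6 1.44 tcp [433.3 -10.1 184.7] toolyaw -85.6 w 88.1 t 54.1
blue
```

View pics/w13.png

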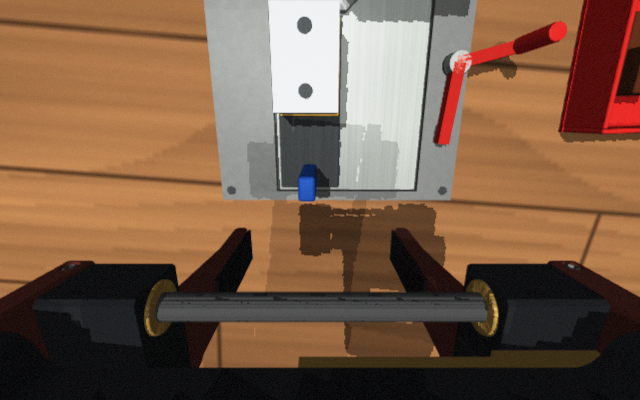

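The pile of four is square at (305,57). The blue handle is at (307,185).

```bash
python3 -m creep '{"delta_pos":[[0.012,-0.014,0],[0,0,0.02],[0,0,0.025],[0,0,0.02],[0,0,0.01],[0,0,0],[0,0,0]],"twist":[[0,0,0],[0,0,0],[0,0,0],[0,0,0],[0,0,0],[0,0,0],[0,0,0]]}' 0.6
python3 - <<'E'
from h import *
rel(445.5,5.1,61,94.4)
z=np.load("w13.npz"); P={k:z[k] for k in("camera_matrix","extrinsics")}
h=onplane([(304.5,25),(305.5,91)],78,P)[:,:2];print(h.round(1),h.mean(0).round(1),np.degrees(np.arctan2(*(h[0]-h[1])[::-1])))
print(onplane([(307,188)],99,P))
E
```

```text
t: 54.82
ee_pos: [444.4, 4.9, 109.8]
orientation: [-3.139, -0.122, 0.001]
ft_force: [0.0, -0.9, -0.4]
width: 52.9
grasp_force: 0.0
twist z 0.0 shift mm [ 1.1 -0.1 48.8] tilt [-0.0009 -0.0001] q6 1.48 tcp [444.4   4.9 109.8] toolyaw -85.6 w 52.9 t 54.8
[[584.8  17. ]
 [532.7  12.9]] [558.8  14.9] 4.470425901173626
[[448.60660045   5.22287006  99.        ]]
```

```bash
python3 -m creep '{"delta_pos":[[0.001,0,0.015],[0,0,0.02],[0,0,0.012],[0,0,0.002],[0,0,0],[0,0,0]],"twist":[[0,0,0],[0,0,0],[0,0,0],[0,0,0],[0,0,0],[0,0,0]]}'
python3 -m creep '{"delta_pos":[[0,0,0],[0,0,0],[0,0,0],[0,0,0],[0,0,0],[0,0,0],[0,0,0],[0,0,0]],"twist":[[0,0,0],[0,0,0],[0,0,0],[0,0,0],[0,0,0],[0,0,0],[0,0,0],[0,0,0]]}' 0
python3 -m creep '{"delta_pos":[[0,0.002,0],[0,0.003,0],[0,0.004,0],[0,0.004,0],[0,0.004,0],[0,0.003,0],[0,0,0]],"twist":[[0,0,0],[0,0,0],[0,0,0],[0,0,0],[0,0,0],[0,0,0],[0,0,0]]}'
python3 -c "
from h import *
rel(445.5,5.1,61,94.4)"
```

```text
t: 55.32
ee_pos: [446.0, 4.9, 62.0]
orientation: [3.139, 0.121, 0.003]
ft_force: [-0.2, 0.8, 0.4]
width: 52.8
grasp_force: 0.0
t: 55.98
ee_pos: [445.1, 4.8, 61.1]
orientation: [3.139, 0.121, 0.0]
ft_force: [-0.1, -0.8, 3.5]
width: 16.2
grasp_force: 30.0
t: 56.57
ee_pos: [446.8, -15.9, 61.1]
orientation: [3.139, 0.12, 0.001]
ft_force: [0.8, -2.0, 5.1]
width: 15.8
grasp_force: 30.0
twist z -0.0 shift mm [  0.3 -21.    0.1] tilt [0.0004 0.0003] q6 1.43 tcp [446.8 -15.9  61.1] toolyaw -85.6 w 15.8 t 56.6
```

```bash
python3 -m creep '{"delta_pos":[[0,0.003,0],[0,0.005,0],[0,0.006,0],[0,0.006,0],[0,0.006,0],[0,0.006,0],[0,0.006,0],[0,0.006,0],[0,0.006,0],[0,0.006,0],[0,0.005,0],[0,0.004,0],[0,0.003,0],[0,0.002,0],[0,0,0],[0,0,0]],"twist":[[0,0,0],[0,0,0],[0,0,0],[0,0,0],[0,0,0],[0,0,0],[0,0,0],[0,0,0],[0,0,0],[0,0,0],[0,0,0],[0,0,0],[0,0,0],[0,0,0],[0,0,0],[0,0,0]]}'
python3 - <<'E'
from h import *
rel(445.5,5.1,61,94.4)
im,d,P=snap("wrist","w14"); np.savez("w14.npz",im=im,d=d,**P)
im,d,P=snap("scene","s14")
E
```

```text
t: 57.9
ee_pos: [452.1, -85.6, 61.1]
orientation: [3.139, 0.121, 0.001]
ft_force: [-0.2, -2.0, 5.5]
width: 15.7
grasp_force: 30.0
twist z 0.0 shift mm [  0.3 -90.9   0.1] tilt [0.0003 0.0005] q6 1.28 tcp [452.1 -85.6  61.1] toolyaw -85.6 w 15.7 t 57.9
```

View pics/w14.png

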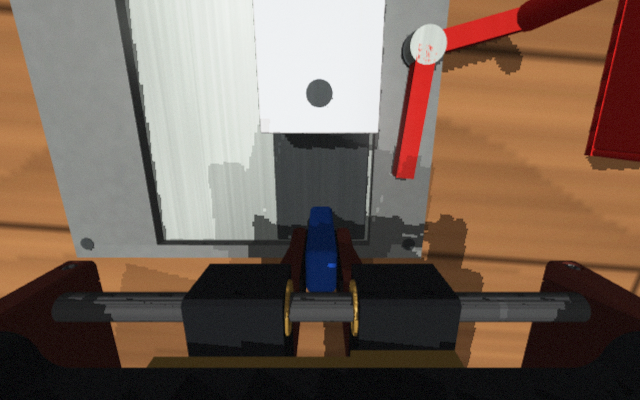

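The shuttle is in the lane with a small gap to the right wall at column 370, and the pile is square. Next I slide it through the gate.

```bash
python3 -m creep '{"delta_pos":[[0.002,-0.001,0],[0.004,0,0],[0.006,0,0],[0.006,0,0],[0.006,0,0],[0.006,0,0],[0.006,0,0],[0.006,0,0],[0.006,0,0],[0.006,0,0],[0.005,0,0],[0.003,0,0],[0.002,0,0],[0,0,0]],"twist":[[0,0,0],[0,0,0],[0,0,0],[0,0,0],[0,0,0],[0,0,0],[0,0,0],[0,0,0],[0,0,0],[0,0,0],[0,0,0],[0,0,0],[0,0,0],[0,0,0]]}'
python3 -c "
from h import *
rel(452.1,-85.6,61,94.4)"
```

```text
t: 59.17
ee_pos: [515.6, -79.5, 61.1]
orientation: [3.139, 0.121, -0.001]
ft_force: [-1.7, 0.6, 6.6]
width: 16.2
grasp_force: 30.0
twist z 0.0 shift mm [-63.8   1.2   0.1] tilt [-0.0005  0.0001] q6 1.32 tcp [515.6 -79.5  61.1] toolyaw -85.6 w 16.2 t 59.2
```

```bash
python3 -m creep '{"delta_pos":[[0.002,0,0],[0.004,0,0],[0.006,0,0],[0.006,0,0],[0.006,0,0],[0.006,0,0],[0.006,0,0],[0.006,0,0],[0.006,0,0],[0.006,0,0],[0.006,0,0],[0.005,0,0],[0.004,0,0],[0.003,0,0],[0.003,0,0],[0.002,0,0],[0,0,0]],"twist":[[0,0,0],[0,0,0],[0,0,0],[0,0,0],[0,0,0],[0,0,0],[0,0,0],[0,0,0],[0,0,0],[0,0,0],[0,0,0],[0,0,0],[0,0,0],[0,0,0],[0,0,0],[0,0,0],[0,0,0]]}'
python3 -m creep '{"delta_pos":[[0.002,0,0],[0.002,0,0],[0.001,0,0],[0,0,0]],"twist":[[0,0,0],[0,0,0],[0,0,0],[0,0,0]]}'
python3 -c "
from h import *
rel(452.1,-85.6,61,94.4)"
```

```text
t: 60.58
ee_pos: [592.4, -73.7, 61.1]
orientation: [3.139, 0.121, -0.001]
ft_force: [-0.8, 0.3, 5.9]
width: 16.1
grasp_force: 30.0
t: 60.92
ee_pos: [597.1, -73.3, 61.1]
orientation: [3.139, 0.12, -0.001]
ft_force: [-2.7, -0.2, 6.9]
width: 15.6
grasp_force: 30.0
twist z -0.0 shift mm [-145.5    1.1    0.2] tilt [-0.0008  0.0001] q6 1.35 tcp [597.1 -73.3  61.1] toolyaw -85.6 w 15.6 t 60.9
```

```bash
for i in 1; do python3 -m creep '{"delta_pos":[[0.001,0,0],[0.001,0,0],[0.001,0,0],[0,0,0],[0,0,0]],"twist":[[0,0,0],[0,0,0],[0,0,0],[0,0,0],[0,0,0]]}'; done
python3 -m creep '{"delta_pos":[[0.001,0,0],[0.001,0,0],[0,0,0],[0,0,0]],"twist":[[0,0,0],[0,0,0],[0,0,0],[0,0,0]]}'
```

```text
t: 61.33
ee_pos: [600.0, -73.1, 61.1]
orientation: [3.139, 0.12, -0.001]
ft_force: [-2.2, 0.3, 6.6]
width: 15.8
grasp_force: 30.0
t: 61.67
ee_pos: [600.2, -73.0, 61.1]
orientation: [-3.139, -0.12, 0.007]
ft_force: [-8.5, -1.7, 13.1]
width: 16.0
grasp_force: 30.0
```

```bash
python3 -m creep '{"delta_pos":[[-0.001,0,0],[0,0,0]],"twist":[[0,0,0],[0,0,0]]}'
python3 -m creep '{"delta_pos":[[0,0,0],[0,0,0],[0,0,0],[0,0,0]],"twist":[[0,0,0],[0,0,0],[0,0,0],[0,0,0]]}' 0.5
python3 -m creep '{"delta_pos":[[0,0,-0.01],[0,0,-0.02],[0,0,-0.03],[0,0,-0.03],[0,0,-0.03],[0,0,-0.02],[0,0,0],[-0.02,0,0],[-0.03,0,0],[-0.03,0,0],[-0.03,0,0],[-0.02,0,0],[0,0,0],[0,0,0]],"twist":[[0,0,0],[0,0,0],[0,0,0],[0,0,0],[0,0,0],[0,0,0],[0,0,0],[0,0,0],[0,0,0],[0,0,0],[0,0,0],[0,0,0],[0,0,0],[0,0,0]]}'
python3 - <<'E'
from h import *
im,d,P=snap("wrist","w15"); np.savez("w15.npz",im=im,d=d,**P)
rel(582.3,-194,200,94.4)
E
```

```text
t: 61.83
ee_pos: [600.2, -73.0, 61.1]
orientation: [3.139, 0.12, -0.004]
ft_force: [-3.4, -1.4, 7.3]
width: 15.8
grasp_force: 30.0
t: 62.17
ee_pos: [601.3, -72.5, 60.6]
orientation: [-3.139, -0.121, 0.001]
ft_force: [-0.6, 0.2, -0.1]
width: 39.1
grasp_force: 0.0
t: 63.33
ee_pos: [471.5, -82.3, 201.0]
orientation: [-3.139, -0.121, -0.0]
ft_force: [0.1, -0.6, 0.2]
width: 43.9
grasp_force: 0.0
twist z 0.0 shift mm [100.7 119.7   1.3] tilt [0.0011 0.0002] q6 1.3 tcp [472.7 -82.4 201.2] toolyaw -85.6 w 44.1 t 63.4
```

View pics/w15.png

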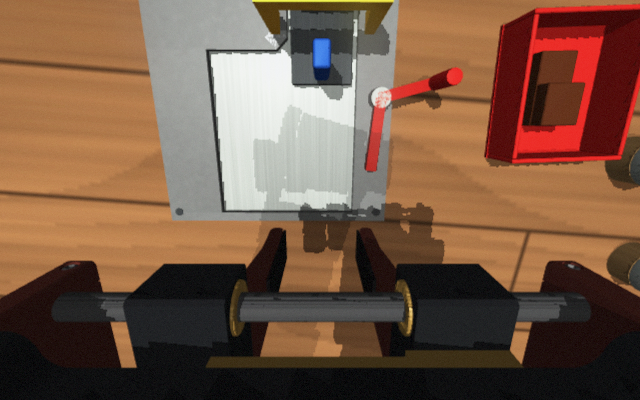

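The shuttle is home beneath the gate and the jaw is still in the bin. The knob top is at (455,76).

```bash
python3 -m creep '{"delta_pos":[[0,0,0],[0,0,0],[0,0,0],[0,0,0],[0,0,0],[0,0,0],[0,0,0],[0,0,0],[0,0,0],[0,0,0],[0,0,0],[0,0,0],[0,0,0]],"twist":[[0,0,-5],[0,0,-6],[0,0,-6],[0,0,-6],[0,0,-6],[0,0,-6],[0,0,-6],[0,0,-6],[0,0,-6],[0,0,-6],[0,0,-6],[0,0,0],[0,0,0]]}'
python3 - <<'E'
from h import *
z=np.load("w15.npz"); P={k:z[k] for k in("camera_matrix","extrinsics")}
print(onplane([(454.5,76)],82,P),onplane([(380,97)],40,P))
rel(599.5,-195,120,-20.6)
M=R.from_rotvec(get_obs()["orientation"]).as_matrix()
a=np.radians(-65.6-np.arange(0,94,9.3)); p=60*np.c_[np.cos(a),np.sin(a),0*a]; print(np.round(np.diff(p,axis=0)@M,1))
E
```

```text
t: 64.47
ee_pos: [473.1, -82.3, 200.9]
orientation: [2.585, 1.785, 0.001]
ft_force: [0.7, 0.5, -0.2]
width: 43.7
grasp_force: 0.0
[[ 595.58068036 -195.41916186   82.        ]] [[ 575.88775842 -137.16765034   40.        ]]
twist z -0.1 shift mm [-61.1 158.   80.9] tilt [0.0001 0.0005] q6 0.16 tcp [473.1 -82.3 200.9] toolyaw -20.7 w 43.7 t 64.5
[[-6.3 -7.4 -0. ]
 [-5.  -8.3 -0. ]
 [-3.6 -9.  -0. ]
 [-2.1 -9.5 -0. ]
 [-0.6 -9.7 -0. ]
 [ 1.  -9.7 -0. ]
 [ 2.6 -9.4 -0. ]
 [ 4.1 -8.8 -0. ]
 [ 5.4 -8.1 -0. ]
 [ 6.7 -7.1 -0. ]]
```

```bash
python3 -m creep '{"delta_pos":[[-0.005,0.012,0],[-0.007,0.018,0],[-0.007,0.018,0],[-0.007,0.018,0],[-0.007,0.018,0],[-0.007,0.018,0],[-0.007,0.018,0],[-0.007,0.018,0],[-0.007,0.018,0],[-0.002,0.002,0],[0,0,0.02],[0,0,0.025],[0,0,0.025],[0,0,0.01],[0,0,0],[0,0,0]],"twist":[[0,0,0],[0,0,0],[0,0,0],[0,0,0],[0,0,0],[0,0,0],[0,0,0],[0,0,0],[0,0,0],[0,0,0],[0,0,0],[0,0,0],[0,0,0],[0,0,0],[0,0,0],[0,0,0]]}'
python3 -c "
from h import *
rel(598,-195,54,-20.6)
im,d,P=snap('wrist','w16')"
```

```text
t: 65.8
ee_pos: [597.7, -196.8, 121.0]
orientation: [-2.582, -1.788, 0.001]
ft_force: [0.7, 0.0, 0.1]
width: 43.7
grasp_force: 0.0
twist z -0.0 shift mm [ 1.8 -0.3 67. ] tilt [ 0.     -0.0007] q6 0.02 tcp [ 597.7 -196.8  121. ] toolyaw -20.6 w 43.7 t 65.8
```

```bash
python3 -m creep '{"delta_pos":[[0.002,0,0.02],[0,0,0.02],[0,0,0.015],[0,0,0.009],[0,0,0.003],[0,0,0],[0,0,0]],"twist":[[0,0,0],[0,0,0],[0,0,0],[0,0,0],[0,0,0],[0,0,0],[0,0,0]]}'
python3 -m creep '{"delta_pos":[[0,0,0],[0,0,0],[0,0,0],[0,0,0],[0,0,0],[0,0,0]],"twist":[[0,0,0],[0,0,0],[0,0,0],[0,0,0],[0,0,0],[0,0,0]]}' 0
```

```text
t: 66.43
ee_pos: [599.2, -195.2, 55.2]
orientation: [2.581, 1.788, 0.002]
ft_force: [-0.5, -0.4, -0.0]
width: 44.1
grasp_force: 0.0
t: 66.93
ee_pos: [598.1, -194.6, 54.2]
orientation: [-2.582, -1.789, 0.0]
ft_force: [-2.0, 2.5, 3.8]
width: 15.8
grasp_force: 30.0
```

Gripped on the knob (15.8 mm). Now I follow the arc.

```bash
python3 -m creep '{"delta_pos":[[-0.003,-0.004,0],[-0.003,-0.004,0],[-0.0025,-0.004,0],[-0.0025,-0.004,0],[-0.002,-0.0045,0],[-0.002,-0.0045,0],[-0.001,-0.005,0],[-0.001,-0.005,0],[0,-0.005,0],[0,-0.005,0],[0,0,0]],"twist":[[0,0,0],[0,0,0],[0,0,0],[0,0,0],[0,0,0],[0,0,0],[0,0,0],[0,0,0],[0,0,0],[0,0,0],[0,0,0]]}'
python3 - <<'E'
from h import *
rel(575.3,-139.5,54); o=get_obs(); v=o["ee_pos"][:2]-[575.3,-139.5]; print(np.hypot(*v),-65.6-np.degrees(np.arctan2(v[1],v[0])),o["ft_force"],o["grasp_force"])
E
```

```text
t: 67.85
ee_pos: [550.1, -197.3, 54.2]
orientation: [2.58, 1.787, -0.001]
ft_force: [-1.9, -10.2, -0.6]
width: 15.4
grasp_force: 30.0
twist z 0.0 shift mm [63.   3.3  0.1] tilt [-0.0023  0.0026] q6 -0.0 tcp [ 550.1 -197.3   54.2] toolyaw -20.6 w 15.4 t 67.8
63.089446768448006 47.93928737029192 [ -1.92331728 -10.24449562  -0.63244646] 29.993078112602234
```

```bash
python3 -m creep '{"delta_pos":[[-0.001,-0.005,0],[0,-0.005,0],[0.001,-0.0045,0],[0.0015,-0.0045,0],[0.002,-0.0045,0],[0.002,-0.0045,0],[0,0,0]],"twist":[[0,0,0],[0,0,0],[0,0,0],[0,0,0],[0,0,0],[0,0,0],[0,0,0]]}'
python3 - <<'E'
from h import *
rel(575.3,-139.5,54); o=get_obs(); v=o["ee_pos"][:2]-[575.3,-139.5]; print(np.hypot(*v),-65.6-np.degrees(np.arctan2(v[1],v[0])),o["ft_force"],o["grasp_force"])
E
```

```text
t: 68.43
ee_pos: [525.7, -180.9, 54.2]
orientation: [2.581, 1.788, 0.0]
ft_force: [-2.2, -4.5, 1.0]
width: 15.1
grasp_force: 30.0
twist z 0.0 shift mm [56.2 31.8  0.1] tilt [-0.0009  0.0014] q6 0.01 tcp [ 525.7 -180.9   54.2] toolyaw -20.6 w 15.1 t 68.4
64.59636746866678 74.51637478380562 [-2.18635309 -4.52649145  0.96411392] 29.997293651103973
```

```bash
python3 -m creep '{"delta_pos":[[0.0027,-0.0042,0],[0.0027,-0.004,0],[0.003,-0.004,0],[0.003,-0.0035,0],[0.002,-0.002,0],[0,0,0],[0,0,0]],"twist":[[0,0,0],[0,0,0],[0,0,0],[0,0,0],[0,0,0],[0,0,0],[0,0,0]]}'
python3 - <<'E'
from h import *
o=get_obs(); v=o["ee_pos"][:2]-[575.3,-139.5]; print(np.hypot(*v),-65.6-np.degrees(np.arctan2(v[1],v[0])),o["ft_force"],o["grasp_force"])
E
```

```text
t: 69.02
ee_pos: [518.5, -166.5, 54.6]
orientation: [2.571, 1.784, 0.005]
ft_force: [7.2, -27.3, -13.8]
width: 15.2
grasp_force: 30.0
62.95089457682276 88.96358037200523 [  7.15120537 -27.31250715 -13.75569793] 29.975437223911285
```

```bash
python3 -m creep '{"delta_pos":[[-0.001,0.002,0],[0,0,0],[0,0,0],[0,0,0],[0,0,0]],"twist":[[0,0,0],[0,0,0],[0,0,0],[0,0,0],[0,0,0]]}' 0.5
python3 -m creep '{"delta_pos":[[0,0,-0.01],[0,0,-0.025],[0,0,-0.03],[0,0,-0.03],[0,0,-0.03],[0,0,-0.025],[0,0,0],[-0.02,0.02,0],[-0.02,0.02,0],[-0.02,0.02,0],[-0.02,0.02,0],[-0.02,0.02,0],[-0.02,0.02,0],[-0.02,0.02,0],[0,0,0],[0,0,0]],"twist":[[0,0,0],[0,0,0],[0,0,0],[0,0,0],[0,0,0],[0,0,0],[0,0,0],[0,0,0],[0,0,0],[0,0,0],[0,0,0],[0,0,0],[0,0,0],[0,0,0],[0,0,0],[0,0,0]]}'
python3 - <<'E'
from h import *
im,d,P=snap("top","t17"); np.savez("t17.npz",im=im,d=d,**P)
im2,d,P=snap("scene","s17")
a=cv2.resize(im[120:260,270:470],(800,560),interpolation=cv2.INTER_CUBIC)
cv2.imwrite("pics/t17c.png",a[:,:,::-1])
cv2.imwrite("pics/s17c.png",cv2.resize(im2[140:300,170:400,::-1],None,fx=3.4,fy=3.4,interpolation=cv2.INTER_CUBIC))
E
```

```text
t: 69.43
ee_pos: [515.2, -162.5, 53.9]
orientation: [-2.581, -1.789, 0.001]
ft_force: [-0.4, 0.4, -0.1]
width: 43.0
grasp_force: 0.0
t: 70.77
ee_pos: [597.2, -343.7, 203.2]
orientation: [-2.583, -1.787, 0.001]
ft_force: [-0.3, -0.1, -1.3]
width: 43.7
grasp_force: 0.0
```

View pics/t17c.png

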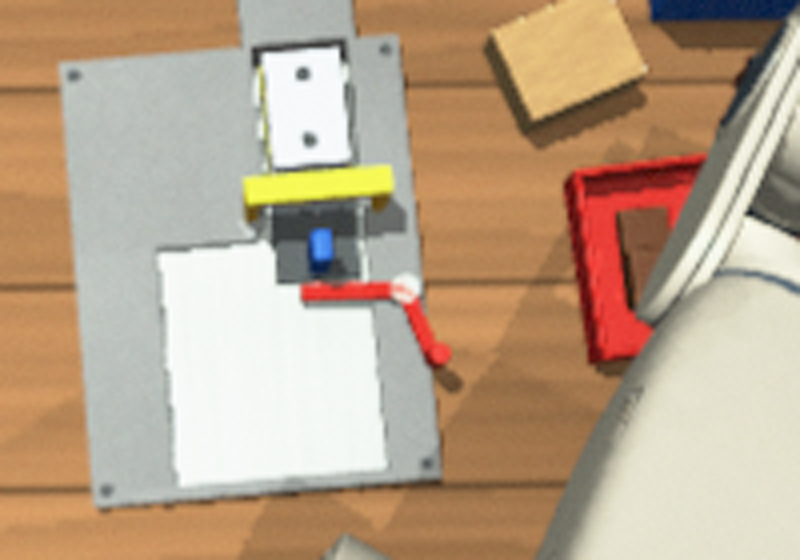

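The keeper lies across the lane behind the handle, with its arm from (403,288) to (303,293) parallel to the gate bar. The pile is at (307,107). I'll check the pile numerically against the handle.

Run:
```python
from h import *
P=camera_params("top")
f=lambda uv,z:onplane(np.array(uv)/4+[270,120],z,P)[:,:2]
h=f([(303,73),(310,139)],78); hd=f([(320,236)],99)[0]
y=np.radians(4.4); Rm=np.array([[np.cos(y),np.sin(y)],[-np.sin(y),np.cos(y)]])
print("pile yaw",np.degrees(np.arctan2(*(h[0]-h[1])[::-1])),"pile-handle in shuttle (want 114,0)",Rm@(h.mean(0)-hd))
p=f([(403,288)],36)[0];t=f([(303,293)],36)[0]; v=Rm@(t-p); print("keeper arm dir bench deg (90 = shut)",np.degrees(np.arctan2(v[1],v[0])))
print("handle in bench (want 1,-45)",Rm@(hd-[595.5,-28.5]))
```

```text
pile yaw 5.057010058123027 pile-handle in shuttle (want 114,0) [106.10580784  -0.34195417]
keeper arm dir bench deg (90 = shut) 87.88675856695872
handle in bench (want 1,-45) [  6.69981603 -43.17110995]
```

View pics/s17c.png

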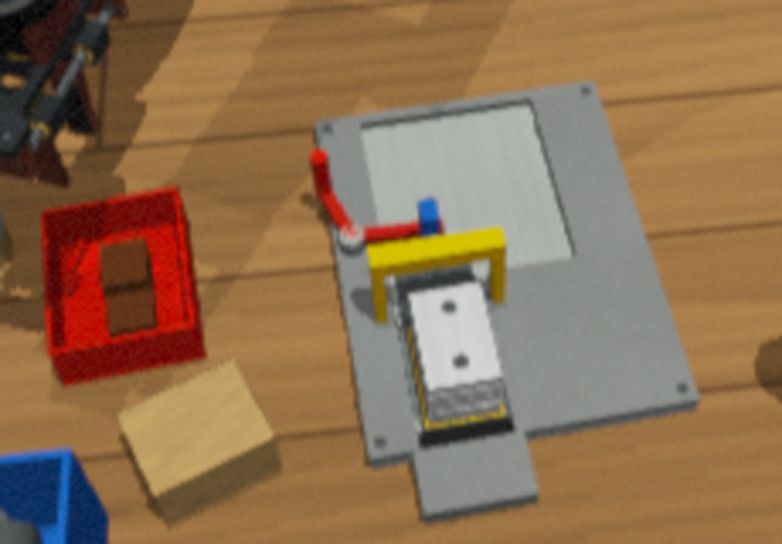

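The scene view confirms the pile is square under the gate, the keeper is shut and the jaw is flat in the bin. My handle pixel was about 8 rows too high on its top face; corrected, the pile offset is about 112 mm against a nominal 114 mm, which is within tolerance. I'm handing in.

```bash
python3 -c "
from workcell import *
print(close_job())"
```

```text
the job is handed in; nothing more can be done
None
```

I handed the job in at about 71 s of robot time, with the jaw in the bin, four blanks piled in the outline, the shuttle home and the keeper shut by the last pictures; one blank was knocked into the lane and restacked, and no verdict came back.

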